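# Load a clock movement into the test stand

## Task

Take the carrier with the round clock movement out of the rack and load it, nose first, into the grey test stand, so that its nose holds the presence-switch lever pressed and its tail lies flat down behind the sill. Let go of it there, and do not disturb the other carrier or the other things on the bench.

Things in the scene. Friction and masses are not known exactly. Their poses are not given: they have to be found in the camera images.
- carrier: The one to load: loose aluminium bar 180 (x) x 52 (y) x 14 mm, 0.27 to 0.44 kg, with a ROUND brass movement (42 mm across, 24 mm tall with its arbor) fixed on top, centred at x = -45 mm. Origin: centre of the underside; +x to the nose, z up. Its last 15 mm at the nose are only 40 mm wide. Starts in either bay of the rack, tail inside, nose sticking out.
- carrier_nose (a point): centre of the carrier's nose end face (x = +90 mm, 7 mm above the underside)
- carrier_tail (a point): centre of the carrier's tail end face (x = -90 mm, 7 mm above the underside)
- other_carrier: An equal carrier, same frame, but with a RECTANGULAR brass movement (54 x 36 mm), in the other bay of the rack; to be left there
- rack: Fixed dark wooden rack, two bays at its y = +50 and -50 mm, 115 mm deep (x), 176 wide (y), 67 high, two wooden bars over the top. Origin: centre of the underside. Bays open to its -x (front at x = -57.5 mm); bay floor 15 mm up, 58 mm wide, 45 mm clear height, closed at the back. About 75 mm of a carrier's nose end sticks out; it can only come out along the rack's -x.
- stand: Fixed grey test stand, x from -105 to +140 mm, 92 mm wide. Origin: underside, at the middle of the seat. A carrier goes in along its +x, nose first, onto the seat floor, 12 mm above the bench. The seat's -x half is open above and at the sides, the +x half is under a hood. Sill and low roof: it must enter nose down, tail raised about 0.1 rad, nose close over the floor.
- stand_seat (a point): middle of the top of the seat floor, 12 mm above the stand's origin, same axes. The seat is 186 mm long between sill and end stops, for the 180 mm carrier
- stand_mouth (a point): middle of the hood's mouth, at floor height: x = -2 mm of the stand. Opening 57 mm wide and 27 mm high; the roof runs to x = +62 mm, top 45 mm above the bench, cheeks 73 mm over the outside; flared lead-in cheeks start at x = -20 mm, 86 mm over the outside
- stand_sill (a point): top middle of the steel sill's inner face, x = -93 mm of the stand. The sill is 30 mm wide, 10 mm thick and rises 15 mm above the seat floor; the tail must come down inside it. It then holds the carrier in against the lever's spring
- stand_stop (a point): between the two rigid end stops, x = +93 mm of the stand, 22 mm above the bench: the nose cannot go farther; only about 6 mm of play is left between the tail and the sill there
- lever_roller (a point): centre of the 8 mm roller at the lower end of the presence-switch lever, in the nose's way inside the stand. Free, its front is at x = +77 mm of the stand; pushed fully back, at +94 mm
- lever (a joint): angle of the presence switch's hinged steel lever, rad: 0 = free, 0.6 = pushed fully back by the nose. Pivot at x = +98 mm of the stand, 47 mm above the bench; roller 30 mm below it; a 40 mm arm with a black knob stands up above it and leans to +x when free. Sprung, 1 N at first touch to 3.5 N. A seated carrier holds it at 0.36 or more; the switch trips at 0.28.
- mat: fixed flat black rubber mat, 130 x 170 mm, 2 mm thick, on the clear bench between rack and stand, where a carrier can be put down (it may overhang). Origin: centre of the underside
- jar: loose amber glass jar with black lid, 56 mm diameter, 65 mm tall, upright; origin centre of its underside
- screwdriver: loose screwdriver, 150 mm long, lying on the bench; a bystander
- parts_box: loose closed clear plastic parts box, 82 x 62 x 30 mm; origin centre of its underside
- dial: loose white clock dial, a disc of 90 mm diameter, 4 mm thick; origin centre of its underside
- loupe: loose black eye loupe, 40 mm across the top, 36 mm tall, standing; origin centre of its underside
- tin: loose flat aluminium tin, 64 mm diameter, 22 mm tall; origin centre of its underside
- bezel: loose brass ring, 72 mm diameter, 8 mm tall; origin centre of its underside
Mind the look-alikes: they are no part of the job. What is shaped like the carrier but red is not meant.

How it is judged:
By the outcome, as a careful person would: the job done as asked, in the order asked, and still so for the second after the job is handed in, with the robot touching nothing.
It also fails if it takes over 61 s, if anything falls off the work surface, if the arm or the gripper's body presses on something with over 40 N, if the wrist force passes 120 N, or if a joint passes its speed limit or range.

## Robot

A 6-joint arm with a two-finger parallel gripper is mounted at the origin on the work surface. World frame = base frame: x ahead of the robot, y to its left, z up, the work surface at z = 0. Lengths are in mm, angles in degrees, forces in N, time in s.
With the tool pointing down it reaches from about 350 to 850 mm from the base axis. Payload 8.1 kg.
Tool frame: the origin (TCP) lies between the finger pads; the fingertips stand ahead of it and the grasp point (between the pads) lies 2 mm behind it (nose_length is the z of the fingertips in the tool frame, in mm); z points along the fingers, y is the direction in which the jaws open and shut (so a half turn about z gives the same grasp; the last joint's range is limited). The gripper opens to 85 mm and grips with 20 to 120 N. Pads are 22 mm wide; open, the fingers measure 114 mm over their backs; the gripper's body (76 mm by 85 mm) begins 54 mm behind the grasp point. The pads swing forward as they close: fully open they stand 13 mm farther back than shut.
Start: joints at [-4.893, 7.471, 85.268, -0, 87.261, -4.893], TCP at [600.005, 0.022, 248.292] pointing down, gripper open.
Joint ranges: [-169.43, 169.43], [-51.17, 129.36], [1.28, 143.12], [-76.62, 256.62], [0, 156.53], [-152.29, 152.29]. Speed limits (degrees/s): [136.94, 136.94, 159.86, 180, 180, 180].

## Interface

Orientations are given as [roll, pitch, yaw] about the fixed x, y, z axes, in that order (R = Rz(yaw) Ry(pitch) Rx(roll)).
In Python, from bench import * gives the robot as it stands.
- The arm moves only by the tool jog_arm, never from a script. Its argument "plan" is a list of rows, each a list of 3 entries, a list of its own where there are three numbers: the turn, a rotation vector about the tool's x, y, z in degrees, then the shift along the tool's x, y, z in m, then the gripper's target within -1 to 1 (fully open at 1, half-way at 0, shut at -1). A call has 1 to 12 rows; each row is the pose to reach, as a shift and turn from the pose commanded when the call began, along the tool's axes at that moment; what a row does not reach only later rows make up. A row lasts 1/8 s, in which the tool goes at most 62.5 mm and 10.7 degrees, less where a joint would pass 70% of its speed; a pose out of reach is approached as far as the arm can. A call with a gripper value outside its range is refused whole. The fingers move at their own pace and stop on an object; "force" is the grip in N (left out, the last holds). Time passes only in rows, so rows that repeat a pose let the fingers close. It gives the time, the measured TCP pose, the force and the opening at its end, in the units of the state.
- sense(): the state, without advancing time (a new reading comes with each control period).
- snapshot(name): name is "scene" or "side" or "wrist"; returns (picture, depth): 384x512x3 uint8, blue, green, red; 384x512 float32, mm along the optical axis (not along the pixel's ray), 0 where there is no reading.
- camera_info(name): a dict with "fov_y" (degrees; the focal length in pixels is half the picture's height over the tangent of half this angle, whatever the lens; pixels are square), "cx", "cy" (the principal point, pixels), "dist_coeffs" ([k1, k2, p1, p2, k3] as OpenCV has them; the pictures are not rectified), "origin" and "orientation" of the camera in the world. Camera axes: x right, y down, z forward; pixel columns grow to the right and rows downward; lengths in mm; the calibration is good to about 2 mm. A picture is of the moment at which its call begins: read the wrist's pose just before it. camera_info takes no time and is no camera call; for the wrist camera it gives the pose at the moment of the call.
- hand_in(): hands the job in, once; it reports no verdict.
The state is a dict: "time": time; "joint_pos": joint angles; "qd": joint speeds; "joint_efforts": joint torques, N m; "tool_pos": TCP position; "tcp_rot": TCP orientation; "ft_force": force on the tool from outside, world axes, zero at the start; "wrist_torque": the same for the moment, N m; "finger_gap": finger opening in mm.
Only numpy, scipy, OpenCV 4.12 (cv2) and the standard library are available. Lean on these libraries where they do the work, as an engineer would, in place of code of your own. Each camera call takes 0.05 s, during which the arm holds its last target.

## Working session

There is one attempt and no reset: what is moved stays moved. The work goes in short steps, Python scripts to look and compute and a tool call to move; the robot and the scene stay as the last step left them, time stands still between calls to the robot, and variables do not carry over. Pictures are saved under pics/ and viewed, and the job is handed in when it is done.

Besides the shell and the picture viewer there is one more tool, called as a command line: name --argument value ..., lists and objects as JSON in quotes. jog_arm: Moves the arm, as the interface text tells. Its arguments: {"type":"object","properties":{"plan":{"type":"array","items":{"type":"array"}},"force":{"type":"number"}},"required":["plan"]}

```bash
ls; mkdir -p pics; cat > h.py <<'E'
from bench import *
import numpy as np, cv2
from scipy.spatial.transform import Rotation as R
def cam(name):
    c=camera_info(name); return c
E
python3 - <<'E'
from h import *
print(sense())
for n in ["scene","side","wrist"]:
    print(n,camera_info(n))
    p,d=snapshot(n); cv2.imwrite(f"pics/{n}0.png",p); np.save(f"{n}0.npy",d)
    print(d.min(),d.max(),(d==0).mean())
E
```

```text
pics
{'time': 0.0, 'joint_pos': array([-4.89405786e+00,  7.51458685e+00,  8.53296443e+01,  1.18197726e-03,
        8.72632947e+01, -4.89631938e+00]), 'qd': array([-0.08800568,  0.03220259, -0.12239658, -0.03018925,  0.07257218,
       -0.06107069]), 'joint_efforts': array([-1.90700346e-03, -5.69404185e+01, -5.00557995e+01, -2.19391650e-04,
        1.44415747e-02,  7.24149572e-05]), 'tool_pos': array([5.99470389e+02, 6.44295784e-02, 2.47246359e+02]), 'tcp_rot': array([-1.79892967e+02, -1.03538491e-02,  9.00021943e+01]), 'ft_force': array([-0.40742798,  0.0392956 , -0.03664351]), 'wrist_torque': array([ 0.01255482, -0.00354193, -0.02242186]), 'finger_gap': 85.63068481578674}
scene {'fov_y': 48.240185590198166, 'cx': 257.23584212322567, 'cy': 188.21427118861965, 'dist_coeffs': array([0.01978623, 0.        , 0.        , 0.        , 0.        ]), 'origin': array([1624.70939125, -279.98946831, 1000.78628998]), 'orientation': array([-1.29206452e+02, -9.64128308e-02,  7.36267877e+01])}
0.0 3775.4658 0.003957112630208333
side {'fov_y': 49.746248315287, 'cx': 256.4188975877822, 'cy': 189.58321442455093, 'dist_coeffs': array([-0.04241783,  0.        ,  0.        ,  0.        ,  0.        ]), 'origin': array([ 200.0214666 , -674.27340684,  779.39848388]), 'orientation': array([-131.16821571,    1.10995926,  -25.20431522])}
0.0 3222.786 0.004094441731770833
wrist {'fov_y': 59.021520059894016, 'cx': 257.8753936552456, 'cy': 186.75818670861756, 'dist_coeffs': array([-0.04121584,  0.        ,  0.        ,  0.        ,  0.        ]), 'origin': array([600.03896142,  72.69023134, 372.66083396]), 'orientation': array([1.6350470e+02, 1.0111475e-01, 4.7707872e-02])}
0.0 474.30185 0.004058837890625
```

View pics/scene0.png

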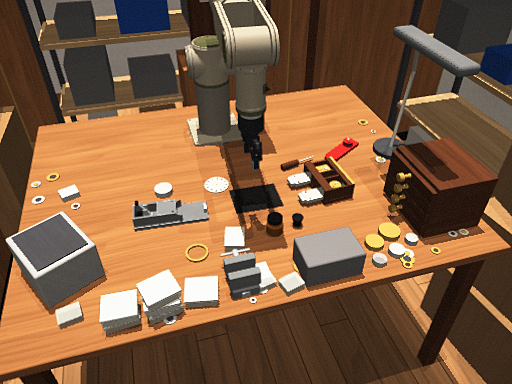

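View pics/side0.png

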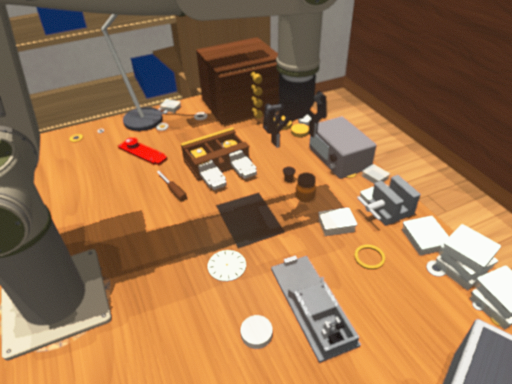

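View pics/wrist0.png

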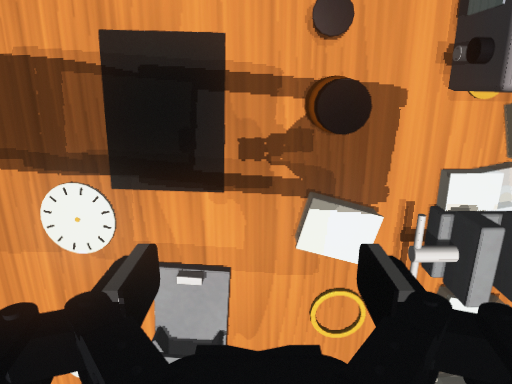

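```bash
cat >> h.py <<'E'
def K(c):
    f=192/np.tan(np.radians(c['fov_y'])/2)
    return np.array([[f,0,c['cx']],[0,f,c['cy']],[0,0,1]])
def rays(c,uv):
    n=cv2.undistortPoints(np.asarray(uv,float).reshape(-1,1,2),K(c),c['dist_coeffs']).reshape(-1,2)
    d=np.c_[n,np.ones(len(n))]
    return d@R.from_euler('xyz',c['orientation'],degrees=True).as_matrix().T
def onplane(c,uv,z):
    r=rays(c,uv); t=(z-c['origin'][2])/r[:,2]
    return c['origin']+r*t[:,None]
def cloud(c,depth):
    v,u=np.mgrid[0:384,0:512]
    r=rays(c,np.c_[u.ravel(),v.ravel()])
    return (c['origin']+r*depth.reshape(-1,1)).reshape(384,512,3)
def project(c,P):
    M=R.from_euler('xyz',c['orientation'],degrees=True).as_matrix()
    q=(np.asarray(P,float).reshape(-1,3)-c['origin'])@M
    return cv2.projectPoints(q,np.zeros(3),np.zeros(3),K(c),c['dist_coeffs'])[0].reshape(-1,2)
E
python3 - <<'E'
from h import *
for n in ["scene","side"]:
    p=cv2.imread(f"pics/{n}0.png"); d=np.load(f"{n}0.npy"); c=camera_info(n)
    P=cloud(c,d)
    # ortho 1px/mm : x 300..900 , y -400..400
    img=np.zeros((600,800,3),np.uint8); h=np.full((600,800),-1e9)
    Q=P.reshape(-1,3); col=p.reshape(-1,3)
    o=np.argsort(Q[:,2])
    for i in o:
        x,y,z=Q[i]
        if 300<x<900 and -400<y<400 and -20<z<150:
            cv2.circle(img,(int(400-y),int(900-x)),1,tuple(int(k) for k in col[i]),-1)
    cv2.imwrite(f"pics/ortho_{n}.png",img)
    if n=="scene": crop=p[125:255,260:400]
    else: crop=p[110:240,140:300]
    cv2.imwrite(f"pics/crop_{n}.png",cv2.resize(crop,None,fx=5,fy=4.5 if 0 else 5,interpolation=cv2.INTER_CUBIC)[:600,:800])
    if n=="side":
        cv2.imwrite("pics/crop_side_stand.png",cv2.resize(p[240:370,220:380],None,fx=4.5,fy=4.5,interpolation=cv2.INTER_CUBIC))
E
```

```text
(no output)
```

View pics/ortho_scene.png

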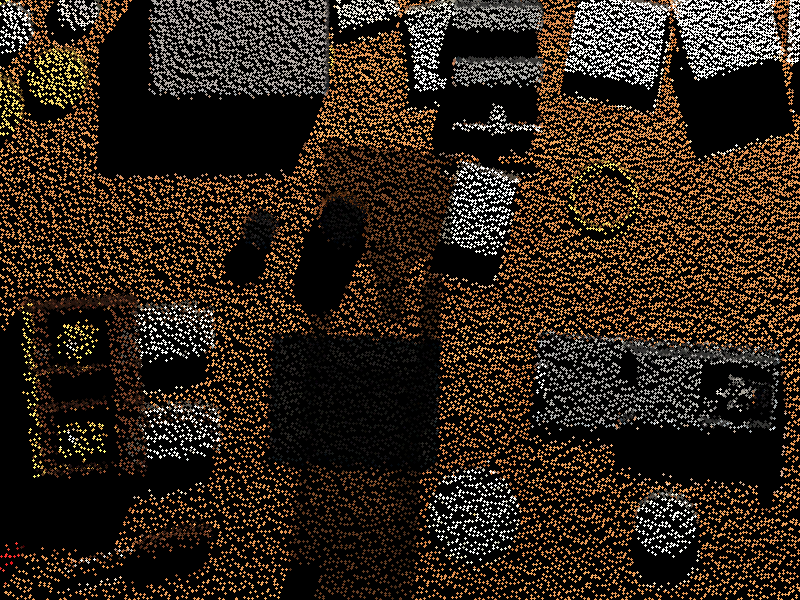

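View pics/crop_scene.png

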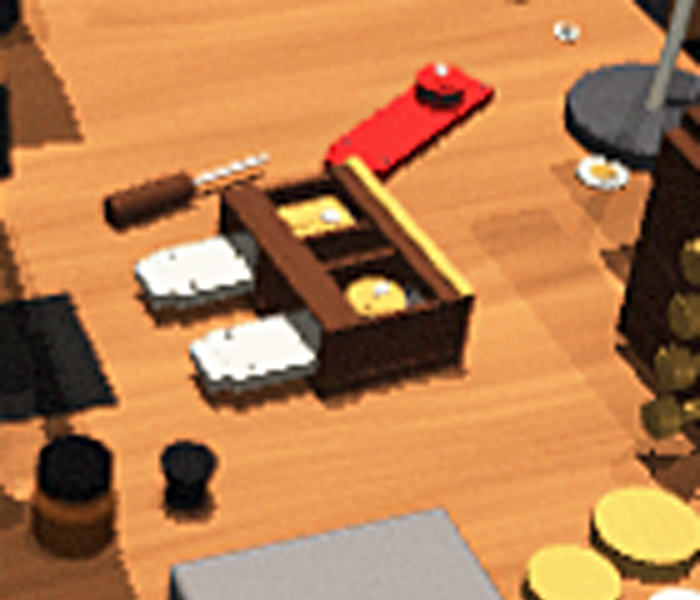

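View pics/crop_side.png

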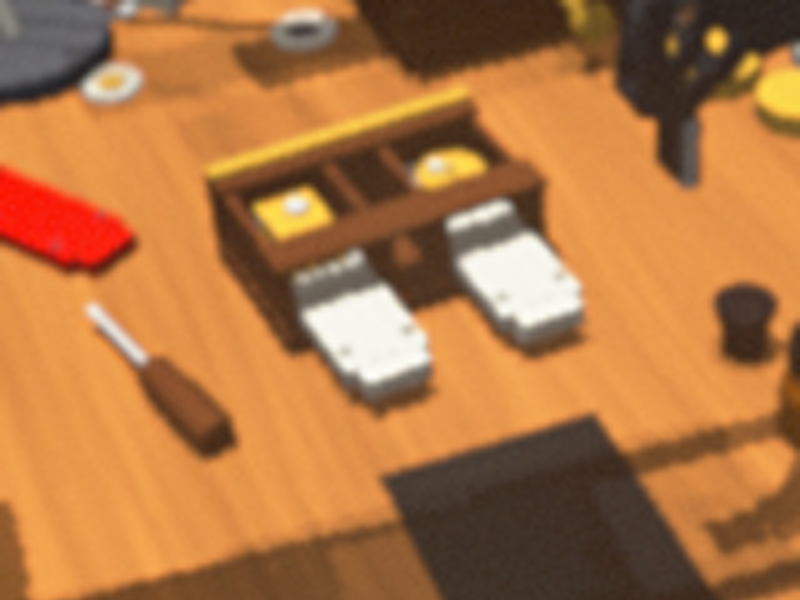

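View pics/crop_side_stand.png

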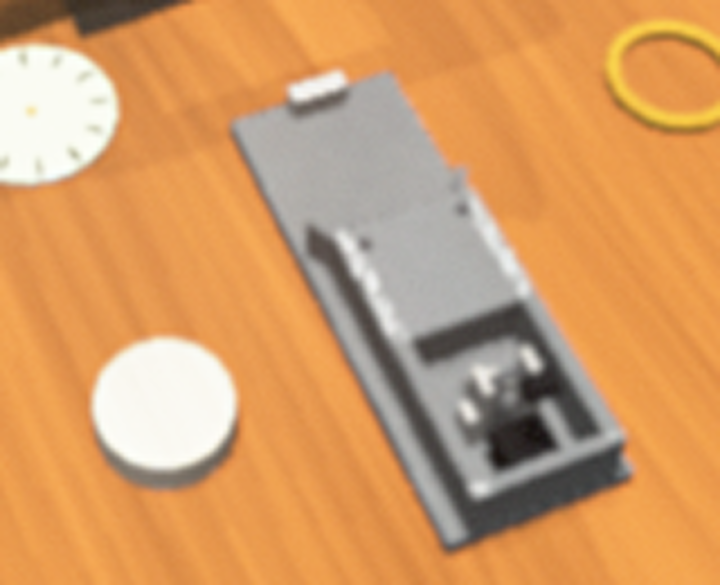

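```bash
python3 - <<'E'
import bench
print([ (n,getattr(bench,n)) for n in dir(bench) if not n.startswith('__')])
from h import *
c=camera_info("wrist"); d=np.load("wrist0.npy"); P=cloud(c,d)
# fingertips in wrist image
for uv in [(145,246),(370,246),(150,270),(165,110),(190,300),(78,215),(340,105)]:
    print(uv,P[uv[1],uv[0]].round(1))
E
```

```text
[('PlanningError', <class 'bench.PlanningError'>), ('camera_info', <function make.<locals>.<lambda> at 0x7f9bbbfcc720>), ('hand_in', <function connect.<locals>.done at 0x7f9bbbf437e0>), ('nose_length', 17.0), ('sense', <function make.<locals>.<lambda> at 0x7f9bbbfcc680>), ('snapshot', <function make.<locals>.drawn_camera at 0x7f9bbbfcc180>)]
(145, 246) [554.3  11.  249. ]
(370, 246) [645.1  11.3 249.4]
(150, 270) [557.3   3.3 254.5]
(165, 110) [499.6  48.7   1.3]
(190, 300) [ 515.5 -180.8   11.9]
(78, 215) [388.1 -71.2   4.7]
(340, 105) [672.2  57.3  66.3]
```

jog_arm --plan '[[[0, 0, 0], [-0.05, -0.02, -0.02], 0.5], [[0, 0, 0], [-0.1, -0.04, -0.05], 0.5], [[0, 0, 0], [-0.15, -0.06, -0.07], 0.5], [[0, 0, 0], [-0.15, -0.06, -0.07], 0.5], [[0, 0, 0], [-0.15, -0.06, -0.07], 0.5]]'

```text
time: 0.78
tool_pos: [539.9, -149.7, 317.7]
tcp_rot: [-180.0, -0.0, 90.0]
ft_force: [0.2, 0.5, -0.2]
finger_gap: 64.3
```

```bash
python3 - <<'E'
from h import *
s=sense(); print(s['time'],s['tool_pos'],s['tcp_rot'],s['finger_gap'])
c=camera_info("wrist"); p,d=snapshot("wrist"); cv2.imwrite("pics/wrist1.png",p); np.savez("wrist1.npz",d=d,**c); print(c)
E
```

```text
0.775 [ 539.915599   -149.7112516   317.71092368] [-1.79970557e+02 -4.43910304e-02  8.99571951e+01] 64.34049950550232
{'fov_y': 59.021520059894016, 'cx': 257.8753936552456, 'cy': 186.75818670861756, 'dist_coeffs': array([-0.04121584,  0.        ,  0.        ,  0.        ,  0.        ]), 'origin': array([540.33486692, -77.17609492, 443.07604685]), 'orientation': array([1.63540613e+02, 3.33588870e-02, 3.38481133e-03])}
```

View pics/wrist1.png

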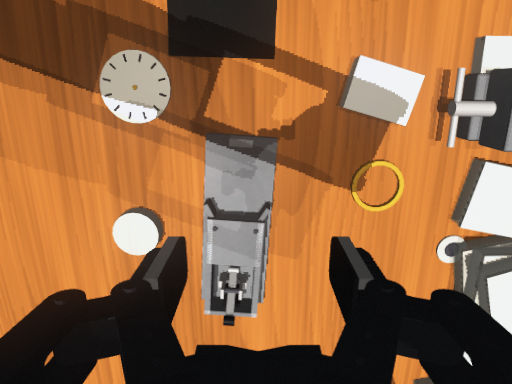

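```bash
python3 - <<'E'
from h import *
p=cv2.imread("pics/wrist1.png"); cv2.imwrite("pics/w1stand.png",cv2.resize(p[125:325,180:300],None,fx=3,fy=3,interpolation=cv2.INTER_CUBIC))
z=np.load("wrist1.npz"); d=z['d']; c={k:z[k] for k in z if k!='d'}
P=cloud(c,d)
# fingertip heights
print("tips",P[235:262:3,175].round(1).tolist(), )
# column profile down the stand at u=240: y,z
for v in range(128,326,3): print(v,[P[v,u].round(0).astype(int).tolist() for u in (215,240,262)])
E
```

```text
tips [[422.0, -279.6, 0.6], [505.1, -138.7, 311.6], [505.9, -138.5, 315.0], [506.8, -138.0, 318.7], [507.4, -138.1, 321.3], [507.9, -138.3, 323.5], [508.5, -138.2, 326.1], [508.3, -139.7, 325.8], [508.4, -140.5, 326.6]]
128 [[484, -129, 0], [517, -129, 0], [545, -129, -2]]
131 [[484, -132, 0], [517, -133, -2], [545, -132, 0]]
134 [[486, -135, 11], [517, -136, 1], [545, -136, -1]]
137 [[485, -139, 11], [517, -138, 13], [545, -139, 12]]
140 [[485, -143, 11], [518, -140, 26], [545, -143, 10]]
143 [[485, -146, 11], [518, -144, 27], [545, -146, 11]]
146 [[485, -151, 9], [518, -148, 25], [545, -150, 13]]
149 [[485, -154, 10], [517, -154, 10], [545, -154, 10]]
152 [[485, -158, 12], [517, -158, 12], [545, -158, 13]]
155 [[485, -162, 13], [517, -162, 11], [545, -162, 11]]
158 [[484, -166, 11], [517, -166, 12], [545, -166, 11]]
161 [[484, -170, 12], [517, -170, 11], [545, -170, 11]]
164 [[484, -174, 12], [517, -174, 12], [545, -174, 12]]
167 [[484, -178, 12], [517, -178, 12], [545, -178, 12]]
170 [[484, -182, 11], [517, -182, 11], [545, -182, 11]]
173 [[484, -186, 12], [517, -185, 14], [546, -
[... 2104 characters left out ...]
[516, -334, 47], [546, -357, 12]]
290 [[477, -362, 13], [517, -334, 55], [546, -362, 12]]
293 [[477, -367, 12], [517, -338, 56], [546, -366, 13]]
296 [[477, -372, 13], [517, -341, 57], [546, -372, 12]]
299 [[477, -374, 16], [517, -345, 58], [546, -377, 12]]
302 [[478, -374, 24], [514, -375, 22], [546, -383, 11]]
305 [[479, -375, 31], [515, -376, 28], [546, -396, 1]]
308 [[480, -373, 39], [515, -376, 35], [546, -402, 0]]
311 [[481, -374, 44], [515, -377, 40], [546, -407, 0]]
314 [[481, -380, 44], [515, -379, 44], [546, -413, -1]]
317 [[474, -419, 0], [512, -418, 0], [547, -420, -2]]
320 [[473, -425, -1], [512, -425, -1], [547, -425, -1]]
323 [[473, -430, -1], [512, -430, -1], [547, -430, -1]]
```

View pics/w1stand.png

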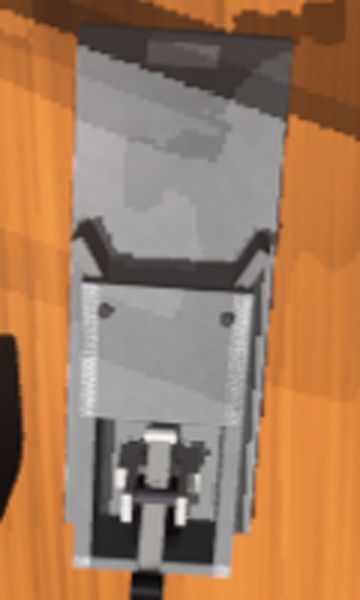

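```bash
python3 - <<'E'
from h import *
p=cv2.imread("pics/wrist1.png")
z=np.load("wrist1.npz"); d=z['d']; c={k:z[k] for k in z if k!='d'}
P=cloud(c,d)
# roof edges z~45: per row left/right
def edges(zlo,zhi,v0,v1,plane,u0=195,u1=285):
    L=[];Rr=[]
    for v in range(v0,v1):
        m=np.where((P[v,u0:u1,2]>zlo)&(P[v,u0:u1,2]<zhi))[0]
        if len(m)<20: continue
        L.append((u0+m[0]-.5,v)); Rr.append((u0+m[-1]+.5,v))
    out=[]
    for e in (L,Rr):
        q=onplane(c,e,plane)
        a,b=np.polyfit(q[:,1],q[:,0],1); r=q[:,0]-(a*q[:,1]+b); 
        g=abs(r)<3; a,b=np.polyfit(q[g,1],q[g,0],1)
        out.append((a,b,r[g].std()))
    return out
for nm,a in (("floor",(7,17,150,200,12)),("roof",(40,50,226,262,45))):
    e=edges(*a); print(nm,e)
    for y in (-140,-190,-241,-300): 
        xl,xr=[k[0]*y+k[1] for k in e[:2]]; print(y,xl,xr,(xl+xr)/2,xr-xl)
# lengthwise: columns, first row of floor & roof front, sill
for u in range(212,270,6):
    col=P[:,u]
    m=np.where((col[120:215,2]>6))[0][0]+120
    f=onplane(c,[(u,m-.5)],12)[0]
    r=np.where((col[210:262,2]>42))[0]+210
    rf=onplane(c,[(u,r[0]-.5)],45)[0]; re=onplane(c,[(u,r[-1]+.5)],45)[0]
    s=np.where(col[130:160,2]>20)[0]+130
    si=onplane(c,[(u,s[-1]+.5)],27)[0] if len(s) else None
    print(u,f[:2].round(1),rf[:2].round(1),re[:2].round(1),None if si is None else si[:2].round(1))
E
```

```text
floor [(np.float64(0.07030353074452218), np.float64(482.2493960033837), np.float64(0.3818691301152968)), (np.float64(0.07502812834077914), np.float64(575.061418677179), np.float64(0.3834838126664714))]
-140 472.4069016991506 564.5574807094698 518.4821912043102 92.15057901031923
-190 468.8917251619245 560.8060742924309 514.8488997271777 91.91434913050642
-241 465.30624509395386 556.9796397470511 511.1429424205025 91.67339465309726
-300 461.15833678002707 552.5529801749452 506.85565847748614 91.39464339491815
roof [(np.float64(0.040760205167059055), np.float64(483.65347194064606), np.float64(0.2899230501494816)), (np.float64(0.0790554566008513), np.float64(566.8941930188316), np.float64(0.3600845282396944))]
-140 477.9470432172578 555.8264290947125 516.8867361559851 77.8793858774547
-190 475.90903295890485 551.8736562646699 513.8913446117874 75.96462330576503
-241 473.83026249538483 547.8418279780265 510.8360452367057 74.01156548264163
-300 471.4254103905283 543.1775560385762 507.30148321455226 71.75214564804787
212 [ 481.9 -132.8] [ 482.3 -236.5] [ 479.9 -297.1] None
218 [ 489.5 -134.1] [ 489.9 -236.5] [ 487.8 -297.1] None
224 [ 497.1 -134.1] [ 497.4 -237.8] [ 495.7 -297.1] None
230 [ 505.  -121.6] [ 505.  -237.8] [ 503.5 -297.1] [ 505.6 -146.9]
236 [ 512.3 -135.4] [ 512.5 -237.8] [ 511.4 -297. ] [ 513.  -148.2]
242 [ 519.9 -135.4] [ 520.1 -239.2] [ 519.3 -297. ] [ 520.5 -148.2]
248 [ 527.5 -136.7] [ 527.7 -239.2] [ 527.2 -297. ] [ 527.9 -149.4]
254 [ 535.2 -136.7] [ 535.2 -240.5] [ 535. -297.] [ 535.3 -164.6]
260 [ 542.8 -137.9] [ 542.8 -240.5] [ 542.9 -297. ] NoneTraceback (most recent call last):
  File "<stdin>", line 29, in <module>
IndexError: index 0 is out of bounds for axis 0 with size 0
```

jog_arm --plan '[[[0, 0, 0], [0.06, 0.01, 0], 0.5], [[0, 0, 0], [0.12, 0.02, 0], 0.5], [[0, 0, 0], [0.18, 0.03, 0], 0.5], [[0, 0, 0], [0.24, 0.03, 0], 0.5], [[0, 0, 0], [0.28, 0.03, 0], 0.5], [[0, 0, 0], [0.28, 0.03, 0], 0.5], [[0, 0, 0], [0.28, 0.03, 0], 0.5]]'

```text
time: 1.7
tool_pos: [569.5, 130.8, 317.3]
tcp_rot: [-179.9, 0.0, 90.1]
ft_force: [-0.4, -0.6, -0.7]
finger_gap: 64.1
```

```bash
python3 - <<'E'
from h import *
s=sense(); print(s['time'],s['tool_pos'],s['tcp_rot'],s['finger_gap'])
c=camera_info("wrist"); p,d=snapshot("wrist"); cv2.imwrite("pics/wrist2.png",p); np.savez("wrist2.npz",d=d,**c); print(c)
E
```

```text
1.7 [569.54201465 130.80162343 317.32858518] [-1.79911775e+02  2.94016202e-02  9.01180107e+01] 64.06520524149806
{'fov_y': 59.021520059894016, 'cx': 257.8753936552456, 'cy': 186.75818670861756, 'dist_coeffs': array([-0.04121584,  0.        ,  0.        ,  0.        ,  0.        ]), 'origin': array([569.88363518, 203.51618437, 442.60562324]), 'orientation': array([1.63465036e+02, 9.29768332e-02, 1.64904622e-01])}
```

View pics/wrist2.png

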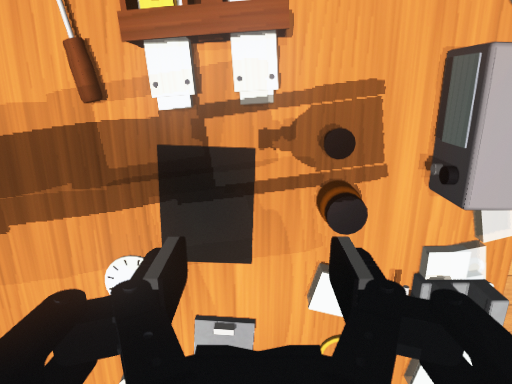

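```bash
python3 - <<'E'
from h import *
z=np.load("wrist2.npz"); d=z['d']; c={k:z[k] for k in z if k!='d'}
P=cloud(c,d)
for name,u0,u1 in (("right",225,290),("left",135,205)):
    L=[];Rr=[]
    for v in range(46,80):
        m=np.where(abs(P[v,u0:u1,2]-29)<5)[0]
        if len(m)<20: continue
        L.append((u0+m[0]-.5,v)); Rr.append((u0+m[-1]+.5,v))
    f=[]
    for e in (L,Rr):
        q=onplane(c,e,29); g=np.ones(len(q),bool)
        for _ in range(3):
            a,b=np.polyfit(q[g,1],q[g,0],1); g=abs(q[:,0]-(a*q[:,1]+b))<1
        f.append((a,b)); print(name,a,b,g.sum())
    for y in (200,220,240,255):
        xl,xr=[k[0]*y+k[1] for k in f]; print(y,xl,xr,(xl+xr)/2,xr-xl)
    for u in range(u0,u1,5):
        m=np.where(abs(P[30:130,u,2]-29)<5)[0]+30
        if len(m): print(u,onplane(c,[(u,m[-1]+.5)],29)[0].round(1),P[m[len(m)//2],u].round(1))
# rack front edge / bar height
for u in (160,205,250,280): print(u,[P[v,u].round(0).astype(int).tolist() for v in range(4,48,4)])
# mat
hsv=cv2.cvtColor(cv2.imread("pics/wrist2.png"),cv2.COLOR_BGR2HSV)
E
python3 - <<'E'
import cv2,numpy as np
a=cv2.imread('pics/wrist2.png')[0:120,120:300]; b=cv2.imread('pics/scene0.png')[155:205,285:360]
cv2.imwrite('pics/crop2.png',cv2.resize(a,None,fx=4,fy=4,interpolation=cv2.INTER_CUBIC)); cv2.imwrite('pics/crop3.png',cv2.resize(b,None,fx=8,fy=8,interpolation=cv2.INTER_CUBIC))
E
```

```text
right -0.028481903120440112 545.9470167248304 34
right -0.05516184249228671 603.3798532001274 34
200 540.2506361007423 592.34748470167 566.2990604012061 52.09684860092773
220 539.6809980383335 591.2442478518243 565.4626229450789 51.563249813490756
240 539.1113599759248 590.1410110019785 564.6261854889517 51.029651026053784
255 538.6841314291182 589.3135833645943 563.9988573968562 50.62945193547603
225 [531.8 256.   29. ] [531.6 256.9  26.8]
230 [537.5 261.3  29. ] [537.4 262.1  27. ]
235 [542.3 197.7  29. ] [542.6 230.8  27.2]
240 [548.  183.9  29. ] [548.5 222.9  29.7]
245 [554.  183.9  29. ] [554.2 225.2  28. ]
250 [559.9 183.9  29. ] [560.  224.1  28.4]
255 [565.9 185.1  29. ] [565.8 225.3  28.2]
260 [571.8 185.1  29. ] [571.6 225.2  29.4]
265 [577.7 185.1  29. ] [577.4 225.3  28.6]
270 [583.6 186.3  29. ] [583.2 226.4  28.9]
275 [589.4 200.1  29. ] [588.8 232.8  30.8]
280 [594.  261.5  29. ] [593.8 261.4  33. ]
left -0.04453715484570574 449.9654303031426 34
left -0.07923309593836275 510.703523652159 33
200 441.05799933400147 494.85690446448643 467.95745189924395 53.79890513048497
[... 827 characters left out ...]
[469, 281, 63], [469, 277, 64], [469, 273, 64], [469, 270, 65], [468, 266, 63], [468, 262, 63], [468, 258, 64], [468, 254, 65], [457, 255, 29], [457, 250, 29]]
205 [[515, 285, 63], [515, 281, 63], [515, 277, 63], [515, 273, 65], [515, 270, 64], [515, 266, 64], [514, 262, 62], [514, 258, 64], [507, 261, 14], [507, 256, 16], [504, 254, 0]]
250 [[561, 285, 63], [561, 281, 64], [561, 277, 65], [561, 274, 62], [561, 269, 64], [561, 266, 63], [561, 262, 63], [560, 263, 29], [560, 259, 27], [560, 255, 28], [560, 250, 27]]
280 [[592, 285, 64], [592, 281, 64], [592, 277, 64], [592, 273, 64], [592, 270, 63], [592, 266, 63], [592, 262, 63], [593, 262, 40], [595, 261, 10], [596, 258, -1], [596, 254, 1]]
```

View pics/crop2.png

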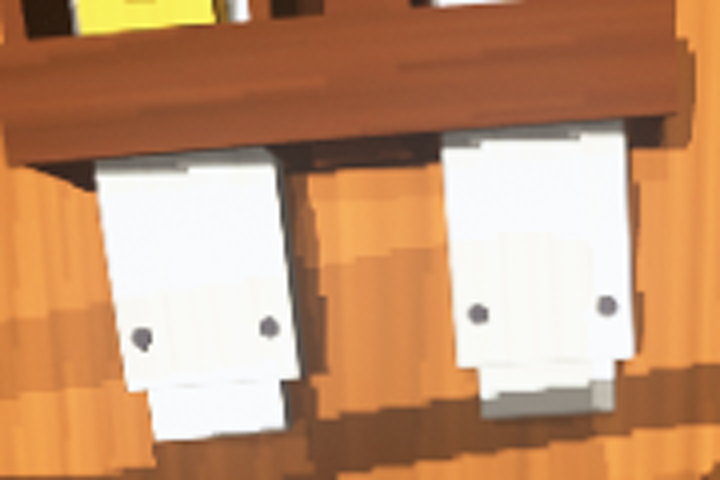

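View pics/crop3.png

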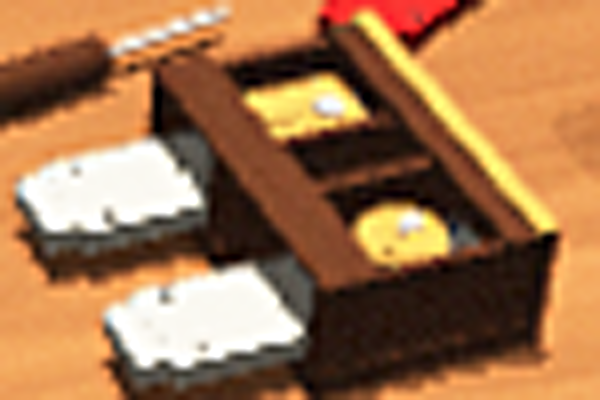

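jog_arm --plan '[[[0, 0, -1], [0.03, -0.002, 0.05], 0.5], [[0, 0, -2.6], [0.06, -0.004, 0.1], 0.5], [[0, 0, -2.6], [0.084, -0.004, 0.15], 0.5], [[0, 0, -2.6], [0.084, -0.004, 0.2], 0.5], [[0, 0, -2.6], [0.084, -0.004, 0.24], 0.5], [[0, 0, -2.6], [0.084, -0.004, 0.24], 0.5], [[0, 0, -2.6], [0.084, -0.004, 0.24], 0.5]]'

```text
time: 2.62
tool_pos: [567.2, 213.6, 80.2]
tcp_rot: [179.9, -0.0, 92.5]
ft_force: [0.4, 0.6, 0.4]
finger_gap: 63.8
```

```bash
python3 - <<'E'
from h import *
s=sense(); print(s['time'],s['tool_pos'],s['tcp_rot'],s['finger_gap'])
c=camera_info("wrist"); p,d=snapshot("wrist"); cv2.imwrite("pics/wrist3.png",p); np.savez("wrist3.npz",d=d,**c); print(c)
P=cloud(c,d)
for u in (165,170,175,340,350): print(u,[P[v,u].round(0).astype(int).tolist() for v in range(225,270,5)])
p,d=snapshot("side"); cv2.imwrite("pics/side1.png",cv2.resize(p[80:260,130:360],None,fx=3.3,fy=3.3))
E
```

```text
2.625 [567.24394461 213.56848872  80.1577215 ] [ 1.79888163e+02 -2.39909070e-02  9.25372969e+01] 63.807462915009324
{'fov_y': 59.021520059894016, 'cx': 257.8753936552456, 'cy': 186.75818670861756, 'dist_coeffs': array([-0.04121584,  0.        ,  0.        ,  0.        ,  0.        ]), 'origin': array([564.10768239, 286.0651324 , 205.48853527]), 'orientation': array([ 1.63519398e+02, -1.05289270e-01,  2.58314853e+00])}
165 [[508, 197, 0], [507, 193, 0], [507, 189, -1], [507, 186, 0], [530, 223, 81], [531, 223, 85], [532, 223, 90], [533, 224, 94], [533, 223, 96]]
170 [[510, 196, -2], [511, 193, 0], [511, 189, 0], [530, 222, 75], [532, 223, 81], [533, 223, 85], [534, 223, 90], [535, 223, 93], [535, 222, 96]]
175 [[514, 196, -1], [514, 193, 0], [514, 190, 0], [533, 223, 76], [534, 224, 82], [535, 223, 85], [535, 223, 89], [535, 221, 89], [535, 219, 89]]
340 [[622, 202, 0], [623, 198, 0], [623, 195, 0], [601, 226, 76], [600, 226, 81], [599, 226, 86], [599, 224, 86], [599, 223, 88], [599, 221, 87]]
350 [[629, 201, -1], [629, 198, 0], [630, 195, -1], [605, 227, 77], [604, 227, 82], [603, 227, 86], [602, 227, 90], [601, 226, 93], [600, 226, 98]]
```

View pics/wrist3.png

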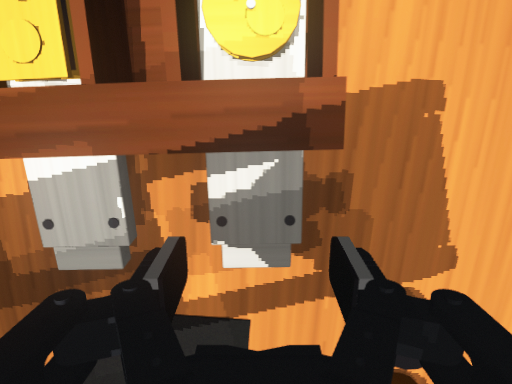

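View pics/side1.png

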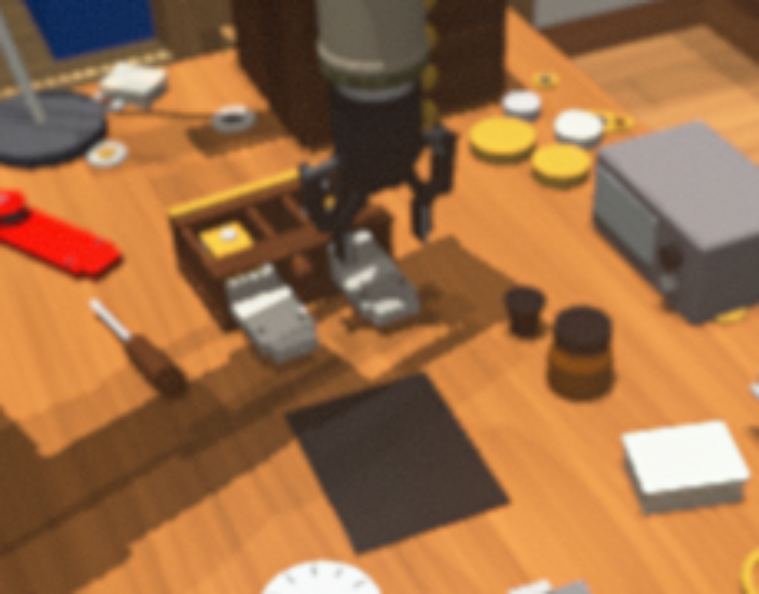

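```bash
python3 - <<'E'
from h import *
z=np.load("wrist3.npz"); d=z['d']; c={k:z[k] for k in z if k!='d'}
P=cloud(c,d); L=[];Rr=[]
for v in range(160,240):
    m=np.where(abs(P[v,190:320,2]-29)<5)[0]+190
    if len(m)>60: L.append((m[0]-.5,v)); Rr.append((m[-1]+.5,v))
f=[]
for e in (L,Rr):
    q=onplane(c,e,29); g=np.ones(len(q),bool)
    for _ in range(4):
        a,b=np.polyfit(q[g,1],q[g,0],1); g=abs(q[:,0]-(a*q[:,1]+b))<.8
    f.append((a,b)); print(a,b,g.sum())
for y in (205,214,240): xl,xr=[k[0]*y+k[1] for k in f]; print(y,xl,xr,(xl+xr)/2,xr-xl)
print([onplane(c,[(u,np.where(abs(P[200:300,u,2]-29)<4)[0][-1]+200.5)],29)[0].round(1) for u in (230,245,260,275)])
print(np.median(P[180:215,220:290,2]))
E
```

```text
-0.06057702376043825 552.951381402755 80
-0.06040446083312383 604.6500913342284 80
205 540.5330915318652 592.267176863438 566.4001341976516 51.734085331572714
214 539.9878983180213 591.7235367159399 565.8557175169806 51.73563839791859
240 538.4128957002498 590.1530207342787 564.2829582172642 51.74012503402889
[array([552.7, 184. ,  29. ]), array([561.5, 184.4,  29. ]), array([570.2, 185.4,  29. ]), array([579. , 185.8,  29. ])]
28.699491980859918
```

jog_arm --plan '[[[0, 0, -0.9], [0, -0.0005, 0.03], 0.5], [[0, 0, -0.9], [0, -0.0005, 0.05], 0.5], [[0, 0, -0.9], [0, -0.0005, 0.057], 0.5], [[0, 0, -0.9], [0, -0.0005, 0.057], 0.5], [[0, 0, -0.9], [0, -0.0005, 0.057], -1], [[0, 0, -0.9], [0, -0.0005, 0.057], -1], [[0, 0, -0.9], [0, -0.0005, 0.057], -1], [[0, 0, -0.9], [0, -0.0005, 0.057], -1]]' --force 100

```text
time: 3.72
tool_pos: [566.3, 214.2, 22.4]
tcp_rot: [179.9, -0.0, 93.5]
ft_force: [-1.2, -1.5, 6.0]
finger_gap: 50.4
```

```bash
python3 - <<'E'
from h import *
s=sense(); print(s['time'],s['tool_pos'],s['tcp_rot'],s['finger_gap'],s['ft_force'],s['wrist_torque'])
c=camera_info("wrist"); p,d=snapshot("wrist"); cv2.imwrite("pics/wrist4.png",p); np.savez("wrist4.npz",d=d,**c)
E
```

```text
3.725 [566.25360129 214.18139875  22.44124908] [ 1.79909575e+02 -1.83336858e-02  9.35001537e+01] 50.422102773838034 [-1.23904368 -1.49300092  6.0051673 ] [-0.02785295  0.40966086  0.06225133]
```

View pics/wrist4.png

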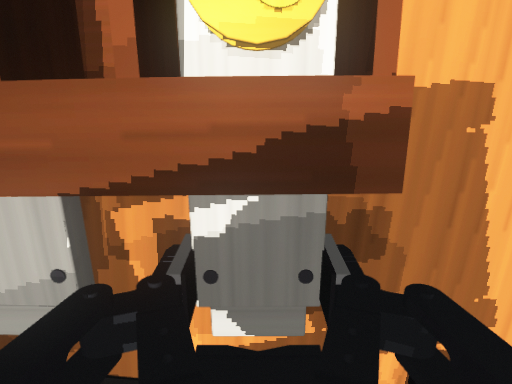

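jog_arm --plan '[[[0, 0, 0], [0, 0, -0.002], -1], [[0, 0, 0], [-0.01, 0, -0.002], -1], [[0, 0, 0], [-0.03, 0, -0.002], -1], [[0, 0, 0], [-0.05, 0, -0.002], -1], [[0, 0, 0], [-0.07, 0, -0.002], -1], [[0, 0, 0], [-0.09, 0, -0.002], -1], [[0, 0, 0], [-0.11, 0, -0.002], -1], [[0, 0, 0], [-0.13, 0, -0.002], -1], [[0, 0, 0], [-0.14, 0, -0.004], -1], [[0, 0, 0], [-0.14, 0, -0.01], -1], [[0, 0, 0], [-0.14, 0, -0.02], -1]]' --force 110

```text
time: 5.15
tool_pos: [573.8, 74.7, 41.6]
tcp_rot: [-180.0, -0.0, 93.5]
ft_force: [0.3, 0.5, -3.5]
finger_gap: 50.2
```

```bash
python3 - <<'E'
from h import *
s=sense(); print(s['time'],s['tool_pos'],s['tcp_rot'],s['finger_gap'],s['ft_force'],s['wrist_torque'])
c=camera_info("wrist"); p,d=snapshot("wrist"); cv2.imwrite("pics/wrist5.png",p); np.savez("wrist5.npz",d=d,**c)
P=cloud(c,d)
for v in range(0,330,15): print(v,[P[v,u].round(0).astype(int).tolist() for u in (215,290)])
p,d=snapshot("side"); cv2.imwrite("pics/side2.png",cv2.resize(p[80:260,130:360],None,fx=3.3,fy=3.3))
# mat from wrist2
z=np.load("wrist2.npz"); d=z['d']; c={k:z[k] for k in z if k!='d'}
g=cv2.imread("pics/wrist2.png").max(2)
m=(g<60).astype(np.uint8); m[:130]=0; m[262:]=0;m[:,:150]=0; m[:,262:]=0
m=cv2.morphologyEx(m,cv2.MORPH_OPEN,np.ones((7,7)))
k=max(cv2.findContours(m,cv2.RETR_EXTERNAL,cv2.CHAIN_APPROX_NONE)[0],key=cv2.contourArea)
q=onplane(c,k.reshape(-1,2),2)[:,:2].astype(np.float32); print(cv2.minAreaRect(q), q.min(0),q.max(0))
E
```

```text
5.15 [573.80463953  74.70099282  41.62401958] [-1.79966266e+02 -1.76322423e-02  9.35144906e+01] 50.16525766354868 [ 0.26543117  0.4828364  -3.48277915] [-0.22593538  0.03169633 -0.04867933]
0 [[557, 169, 68], [577, 170, 68]]
15 [[557, 165, 68], [577, 166, 68]]
30 [[555, 164, 51], [578, 163, 66]]
45 [[555, 160, 47], [579, 161, 46]]
60 [[555, 155, 47], [580, 156, 48]]
75 [[555, 150, 48], [580, 152, 46]]
90 [[555, 145, 48], [581, 147, 46]]
105 [[555, 140, 47], [581, 142, 47]]
120 [[555, 135, 47], [581, 137, 48]]
135 [[556, 130, 47], [582, 132, 47]]
150 [[570, 147, 167], [583, 126, 46]]
165 [[556, 119, 47], [583, 121, 47]]
180 [[556, 114, 48], [583, 115, 49]]
195 [[556, 107, 46], [584, 109, 47]]
210 [[556, 102, 47], [585, 103, 46]]
225 [[556, 96, 47], [585, 98, 48]]
240 [[557, 89, 47], [586, 91, 47]]
255 [[557, 83, 47], [586, 85, 47]]
270 [[557, 76, 47], [587, 78, 47]]
285 [[557, 69, 47], [587, 72, 48]]
300 [[557, 62, 47], [588, 64, 47]]
315 [[557, 55, 47], [589, 57, 47]]
((497.7740783691406, 42.74324417114258), (170.3226318359375, 129.10899353027344), 88.0661392211914) [433.15585 -40.57711] [564.3107  129.47287]
```

View pics/wrist5.png

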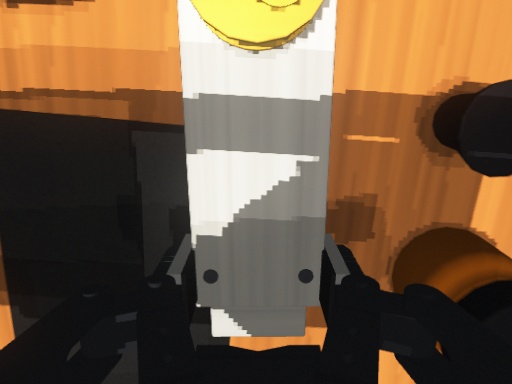

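View pics/side2.png

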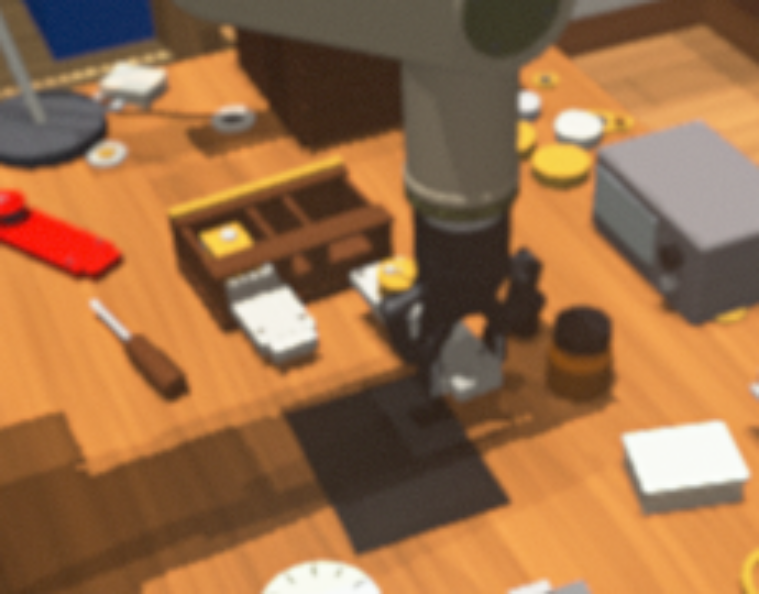

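jog_arm --plan '[[[0, 0, 0], [-0.02, -0.01, -0.005], -1], [[0, 0, 2.5], [-0.05, -0.03, -0.005], -1], [[0, 0, 5], [-0.075, -0.055, -0.005], -1], [[0, 0, 7.7], [-0.085, -0.069, -0.005], -1], [[0, 0, 7.7], [-0.085, -0.069, 0.005], -1], [[0, 0, 7.7], [-0.085, -0.069, 0.018], -1], [[0, 0, 7.7], [-0.085, -0.069, 0.025], -1], [[0, 0, 7.7], [-0.085, -0.069, 0.027], -1]]'

```text
time: 6.25
tool_pos: [510.4, -14.1, 16.1]
tcp_rot: [-179.9, -0.0, 85.9]
ft_force: [-24.6, 1.9, 45.7]
finger_gap: 49.6
```

```bash
python3 - <<'E'
from h import *
s=sense(); print(s['time'],s['tool_pos'],s['tcp_rot'],s['finger_gap'],s['ft_force'],s['wrist_torque'])
c=camera_info("wrist"); p,d=snapshot("wrist"); cv2.imwrite("pics/wrist6.png",p); np.savez("wrist6.npz",d=d,**c)
P=cloud(c,d)
for v in range(60,330,30): print(v,[P[v,u].round(1).tolist() for u in (215,290)])
for u in (180,184,188,330,336): print(u,[P[v,u].round(0).astype(int).tolist() for v in range(225,265,4)])
E
```

```text
6.25 [510.40366648 -14.10062883  16.05854381] [-1.79854339e+02 -4.37288584e-03  8.58890756e+01] 49.56875373953958 [-24.61953441   1.92334035  45.73912506] [0.12142126 3.89196013 0.02308803]
60 [[502.2, 68.0, 21.7], [527.1, 66.2, 21.7]]
90 [[501.3, 58.3, 22.1], [526.7, 56.5, 21.9]]
120 [[500.2, 48.3, 22.2], [526.3, 46.3, 21.1]]
150 [[499.1, 37.8, 22.3], [525.8, 35.8, 21.5]]
180 [[497.8, 26.5, 21.1], [525.3, 24.7, 21.4]]
210 [[496.5, 14.7, 20.8], [524.7, 13.1, 21.8]]
240 [[495.4, 3.0, 22.1], [524.2, 0.7, 21.6]]
270 [[494.0, -10.0, 22.3], [523.7, -12.4, 21.6]]
300 [[492.4, -24.0, 21.9], [523.1, -26.2, 21.9]]
180 [[477, 2, 2], [477, 0, 2], [476, -2, 1], [476, -4, 2], [476, -5, 3], [478, -5, 9], [481, 0, 21], [482, 0, 25], [482, -1, 27], [483, 0, 31]]
184 [[479, 2, 2], [478, 0, 1], [478, -2, 2], [478, -4, 1], [481, -1, 13], [482, 0, 18], [482, -1, 21], [483, -1, 24], [484, -1, 27], [484, -1, 30]]
188 [[481, 1, 1], [480, 0, 2], [481, -1, 6], [482, -1, 9], [483, -1, 13], [483, -1, 17], [484, -1, 21], [485, 0, 25], [485, -1, 27], [486, -1, 30]]
330 [[544, -3, 2], [544, -5, 2], [544, -7, 2], [542, -5, 10], [541, -5, 13], [541, -5, 17], [540, -5, 20], [539, -5, 24], [539, -5, 27], [538, -5, 30]]
336 [[546, -3, 2], [546, -5, 1], [546, -7, 2], [546, -9, 2], [547, -11, 1], [545, -9, 10], [542, -5, 21], [542, -5, 24], [541, -5, 27], [540, -5, 30]]
```

View pics/wrist6.png

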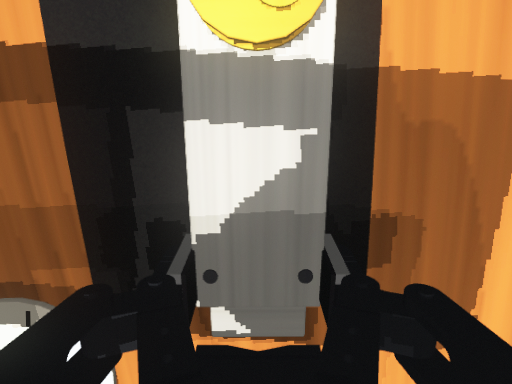

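jog_arm --plan '[[[0, 0, 0], [0, 0, -0.004], -1], [[0, -1, 0], [0, 0, -0.004], -1], [[0, -2.4, 0], [0, 0, -0.004], -1], [[0, -2.4, 0], [0, 0, -0.003], -1], [[0, -2.4, 0], [0, 0, -0.003], -1]]'

```text
time: 6.92
tool_pos: [510.1, -14.5, 16.8]
tcp_rot: [-180.0, 2.4, 85.8]
ft_force: [-0.5, -1.3, -3.9]
finger_gap: 49.7
```

```bash
python3 - <<'E'
from h import *
s=sense(); print(s['time'],s['tool_pos'],s['tcp_rot'],s['finger_gap'],s['ft_force'],s['wrist_torque'])
c=camera_info("wrist"); p,d=snapshot("wrist");  np.savez("wrist6.npz",d=d,**c)
P=cloud(c,d)
for v in range(60,330,40): print(v,[P[v-3:v+3,u-3:u+3].mean((0,1)).round(1).tolist() for u in (215,290)])
for u in (184,188,330): print(u,[P[v,u].round(0).astype(int).tolist() for v in range(225,255,4)])
E
```

```text
6.925 [510.085342   -14.49855282  16.84414771] [-179.9585321     2.39109446   85.83138376] 49.68545212766844 [-0.45134826 -1.29477308 -3.89660941] [-0.14622983 -0.00048792  0.00850844]
60 [[501.9, 67.9, 18.7], [526.9, 66.1, 18.8]]
100 [[500.9, 55.2, 22.6], [526.2, 53.1, 19.3]]
140 [[499.1, 41.3, 20.1], [525.6, 39.3, 20.0]]
180 [[498.0, 27.6, 24.0], [524.9, 24.6, 20.6]]
220 [[496.3, 12.4, 24.5], [524.2, 9.0, 21.5]]
260 [[494.0, -5.7, 22.4], [523.4, -7.9, 22.3]]
300 [[492.6, -21.4, 26.5], [522.4, -23.7, 26.3]]
184 [[479, 1, 2], [478, -1, 2], [478, -4, 1], [478, -5, 2], [481, -1, 14], [482, 0, 19], [516, 63, 139], [483, 0, 25]]
188 [[480, 0, 2], [480, -2, 1], [481, -1, 6], [482, -1, 10], [482, -1, 14], [483, -1, 18], [484, -1, 21], [485, -1, 25]]
330 [[544, -5, 1], [543, -6, 2], [543, -8, 2], [542, -5, 10], [541, -5, 14], [540, -5, 18], [540, -5, 22], [539, -4, 25]]
```

jog_arm --plan '[[[0, -2.6, 0], [0, 0, 0.0005], -1], [[0, -2.6, 0], [0, 0, 0.0005], 0.5], [[0, -2.6, 0], [0, 0, 0.0005], 0.5], [[0, -2.6, 0], [0, 0, 0.0005], 0.5], [[0, -2.6, 0], [0, 0, 0.0005], 0.5], [[0, -2.6, 0], [0, 0, -0.02], 0.5], [[0, 0, 0], [0, 0, -0.08], 0.5], [[0, 2.4, 0], [0, 0, -0.12], 0.5], [[0, 2.4, 0], [0.03, 0, -0.16], 0.5], [[0, 2.4, 0], [0.03, 0, -0.16], 0.5], [[0, 2.4, 0], [0.03, 0, -0.16], 0.5]]'

```text
time: 8.35
tool_pos: [512.8, 21.7, 175.4]
tcp_rot: [-180.0, 0.0, 85.8]
ft_force: [0.1, -0.9, 0.9]
finger_gap: 64.4
```

```bash
python3 - <<'E'
from h import *
s=sense(); print(s['time'],s['tool_pos'],s['tcp_rot'],s['finger_gap'],s['ft_force'],s['wrist_torque'])
c=camera_info("wrist"); p,d=snapshot("wrist"); cv2.imwrite("pics/wrist7.png",p); np.savez("wrist7.npz",d=d,**c)
E
```

```text
8.35 [512.76604935  21.68228859 175.3606308 ] [-1.79974112e+02  1.02602367e-02  8.58287312e+01] 64.42565504692307 [ 0.09345716 -0.88647152  0.89756609] [0.02465206 0.03373115 0.06028734]
```

View pics/wrist7.png

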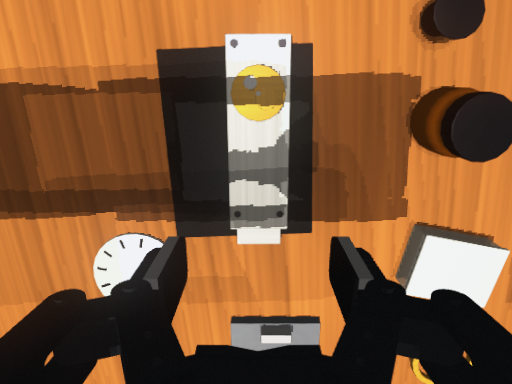

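```bash
cat >> h.py <<'E'
def carrier(c,P,u0,u1,v0,v1,zt,vn0=None):
    f=[]; L=[];Rr=[]
    for v in range(v0,v1):
        m=np.where(abs(P[v,u0:u1,2]-zt)<5)[0]+u0
        if len(m)>20: L.append((m[0]-.5,v)); Rr.append((m[-1]+.5,v))
    for e in (L,Rr):
        q=onplane(c,e,zt); g=np.ones(len(q),bool)
        for _ in range(5):
            a,b=np.polyfit(q[g,1],q[g,0],1); g=abs(q[:,0]-(a*q[:,1]+b))<1
        f.append((a,b))
    return f
E
python3 - <<'E'
from h import *
z=np.load("wrist7.npz"); d=z['d']; c={k:z[k] for k in z if k!='d'}
P=cloud(c,d)
f=carrier(c,P,205,310,42,222,16); print(f)
for y in (-30,42,100): xl,xr=[k[0]*y+k[1] for k in f]; print(y,(xl+xr)/2,xr-xl)
for u in (245,258,272):
    col=np.where(abs(P[:,u,2]-16)<4)[0]; a=onplane(c,[(u,col[0]-.5),(u,col[-1]+.5)],16); print(a.round(1).tolist(), np.linalg.norm(a[0]-a[1]))
for v in (40,55,135,170,210,238): print(v,P[v-2:v+3,248:270,2].mean().round(1))
E
```

```text
[(np.float64(0.07389970741073991), np.float64(485.51513494154256)), (np.float64(0.07068990450464589), np.float64(537.4679791744029))]
-30 509.322712879242 52.04913832004314
42 514.5279389081958 51.81803251080436
100 518.7210376537421 51.631863942251016
[[511.1, 134.7, 16.0], [486.5, -161.3, 16.0]] 296.9924877205574
[[521.2, 134.0, 16.0], [499.8, -163.5, 16.0]] 298.225668255837
[[532.0, 133.2, 16.0], [514.2, -164.5, 16.0]] 298.26278610924624
40 18.2
55 18.1
135 18.2
170 15.7
210 15.8
238 21.0
```

jog_arm --plan '[[[0, 0, 0], [0.045, 0, 0.03], 0.5], [[0, 0, 0], [0.082, 0, 0.07], 0.5], [[0, 0, 0], [0.082, 0, 0.115], 0.5], [[0, 0, 0], [0.082, 0, 0.145], 0.5], [[0, 0, 0], [0.082, 0, 0.155], 0.5], [[0, 0, 0], [0.082, 0, 0.1575], 0.5], [[0, 0, 0], [0.082, 0, 0.1575], 0.5], [[0, 0, 0], [0.082, 0, 0.1575], -1], [[0, 0, 0], [0.082, 0, 0.1575], -1], [[0, 0, 0], [0.082, 0, 0.1575], -1], [[0, 0, 0], [0.082, 0, 0.1575], -1]]' --force 100

```text
time: 9.78
tool_pos: [520.5, 103.6, 20.6]
tcp_rot: [179.8, -0.0, 85.8]
ft_force: [-2.3, -1.7, 7.2]
finger_gap: 49.2
```

```bash
python3 - <<'E'
from h import *
s=sense(); print(s['time'],s['tool_pos'],s['tcp_rot'],s['finger_gap'],s['ft_force'],s['wrist_torque'])
E
```

```text
9.775 [520.53879906 103.58787639  20.63780715] [ 1.79830535e+02 -2.22660311e-02  8.57895309e+01] 49.192277215537445 [-2.2871604  -1.74080497  7.22371556] [-0.15454197  0.54339738 -0.11820115]
```

jog_arm --plan '[[[0, 0, 0], [0, 0, -0.01], -1], [[0, 0, 0], [0, 0, -0.03], -1], [[0, 2, 0], [-0.03, 0.004, -0.05], -1], [[0, 4, 0], [-0.07, 0.009, -0.05], -1], [[0, 5.7, 0], [-0.11, 0.014, -0.05], -1], [[0, 5.7, 0], [-0.145, 0.017, -0.05], -1], [[0, 5.7, 0], [-0.156, 0.017, -0.05], -1], [[0, 5.7, 0], [-0.156, 0.017, -0.05], -1], [[0, 5.7, 0], [-0.156, 0.017, -0.05], -1]]' --force 110

```text
time: 10.9
tool_pos: [524.5, -52.2, 68.5]
tcp_rot: [-180.0, -5.7, 85.8]
ft_force: [0.3, 0.9, -3.1]
finger_gap: 49.0
```

```bash
python3 - <<'E'
from h import *
s=sense(); print(s['time'],s['tool_pos'],s['tcp_rot'],s['finger_gap'],s['ft_force'],s['wrist_torque'])
c=camera_info("wrist"); p,d=snapshot("wrist"); cv2.imwrite("pics/wrist8.png",p); np.savez("wrist8.npz",d=d,**c)
for n in ("side","scene"):
    c=camera_info(n); p,d=snapshot(n); cv2.imwrite(f"pics/{n}8.png",p); np.savez(f"{n}8.npz",d=d,**c)
p=cv2.imread("pics/side8.png"); cv2.imwrite("pics/side8c.png",cv2.resize(p[150:370,190:400],None,fx=2.7,fy=2.7,interpolation=cv2.INTER_CUBIC))
E
```

```text
10.9 [524.496469   -52.17215165  68.45357413] [-179.98763401   -5.72692501   85.84700991] 49.02118192847458 [ 0.28068802  0.86803367 -3.12624415] [ 0.10016137 -0.00370486  0.00260624]
```

View pics/wrist8.png

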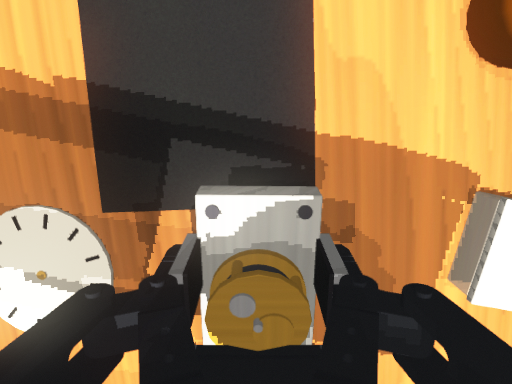

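View pics/side8c.png

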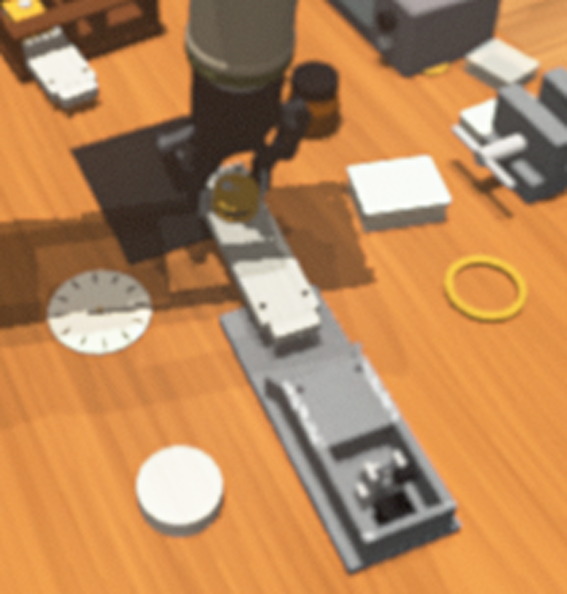

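View pics/scene8.png

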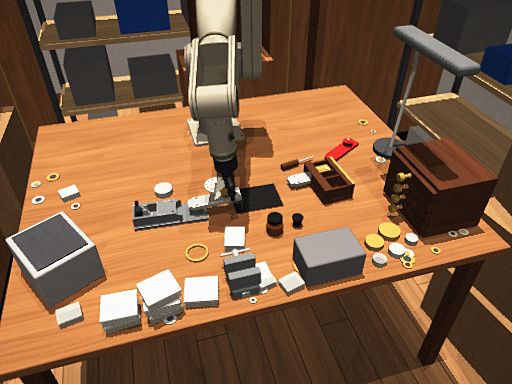

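```bash
python3 - <<'E'
from h import *
O=np.array([511.2,-240.2]); ex=np.array([-.0725,-.9974]); ey=np.array([.9974,-.0725])
def S(P): q=P[...,:2]-O; return np.stack([q@ex,q@ey,P[...,2]],-1)
for n,(v0,v1,u0,u1) in (("wrist",(180,345,195,325)),("side",(215,285,260,320))):
    z=np.load(n+"8.npz"); d=z['d']; c={k:z[k] for k in z if k!='d'}
    P=S(cloud(c,d))[v0:v1,u0:u1].reshape(-1,3)
    m=(P[:,2]>30)&(P[:,2]<80)&(abs(P[:,1])<28)
    if n=="wrist": m&=(P[:,0]<-203)&(P[:,2]>50)
    Q=P[m]
    print(n,len(Q),Q.min(0).round(1),Q.max(0).round(1))
    for a in np.arange(-225,-20,10):
        q=Q[(Q[:,0]>a)&(Q[:,0]<a+10)]
        if len(q)>10: print(a+5,len(q),np.median(q[:,2]).round(1),np.percentile(q[:,2],85).round(1),np.percentile(q[:,1],[1,99]).round(1))
E
```

```text
wrist 5886 [-221.3  -26.2   52.9] [-203.    26.2   69. ]
-220 2508 65.8 66.9 [-25.2  25.1]
-210 2834 65.8 66.6 [-25.4  25.4]
-200 544 65.0 65.7 [-24.9  25. ]
side 1282 [-209.8  -27.8   32.2] [ 3.9 27.6 80. ]
-180 30 65.1 76.4 [-27.8  26.8]
-170 39 62.6 67.8 [-25.7  25.7]
-160 108 64.1 78.4 [-25.5  25.9]
-150 99 59.8 62.7 [-25.7  25. ]
-140 84 58.0 59.5 [-25.6  25.8]
-130 80 57.2 58.5 [-25.9  24.9]
-120 92 55.7 57.2 [-26.   25.5]
-110 86 54.7 56.1 [-25.8  25.6]
-100 86 53.3 55.0 [-26.   26.4]
-90 92 52.8 54.1 [-26.7  25.4]
-80 96 51.2 52.8 [-26.1  24.3]
-70 93 50.1 51.4 [-26.5  24.7]
-60 109 48.8 50.4 [-26.5  25.4]
-50 81 47.3 49.2 [-20.6  20.9]
-40 80 44.5 47.7 [-20.  18.]
```

jog_arm --plan '[[[0, -0.7, 0], [0, 0, 0], -1], [[0, -0.7, 0], [-0.001, 0, 0.006], -1], [[0, -0.7, 0], [-0.001, 0, 0.0102], -1], [[0, -0.7, 0], [-0.011, 0, 0.0102], -1], [[0, -0.7, 0], [-0.022, 0, 0.0102], -1], [[0, -0.7, 0], [-0.032, 0, 0.0107], -1], [[0, -0.7, 0], [-0.042, 0, 0.0111], -1], [[0, -0.7, 0], [-0.042, 0, 0.0111], -1]]'

```text
time: 12.05
tool_pos: [521.5, -94.8, 53.1]
tcp_rot: [-180.0, -5.0, 85.7]
ft_force: [-0.6, 0.1, -3.4]
finger_gap: 48.7
```

```bash
cat > look.py <<'E'
import sys
from h import *
t=sys.argv[1]
s=sense(); print(s['time'],s['tool_pos'],s['tcp_rot'],s['finger_gap'],s['ft_force'],s['wrist_torque'])
O=np.array([511.2,-240.2]); ex=np.array([-.0725,-.9974]); ey=np.array([.9974,-.0725])
def S(P): q=P[...,:2]-O; return np.stack([q@ex,q@ey,P[...,2]],-1)
print("tcp in stand",S(s['tool_pos']).round(1))
for n in ("side","wrist"):
    c=camera_info(n); p,d=snapshot(n); np.savez(f"{n}{t}.npz",d=d,**c); cv2.imwrite(f"pics/{n}{t}.png",p)
    P=S(cloud(c,d))
    if n=="side":
        cv2.imwrite(f"pics/side{t}c.png",cv2.resize(p[200:370,230:390],None,fx=3.5,fy=3.5,interpolation=cv2.INTER_CUBIC))
        g=cv2.cvtColor(p,cv2.COLOR_BGR2GRAY)
        Q=P[200:370,230:390].reshape(-1,3)
        for a in np.arange(-150,20,10):
            q=Q[(Q[:,0]>a)&(Q[:,0]<a+10)&(abs(Q[:,1])<20)&(Q[:,2]>8)&(Q[:,2]<90)]
            if len(q)>10: print(a+5,len(q),np.median(q[:,2]).round(1),np.percentile(q[:,2],80).round(1))
    else:
        Q=P[130:345,195:325].reshape(-1,3)
        for a in np.arange(-240,-80,5):
            q=Q[(Q[:,0]>a)&(Q[:,0]<a+5)&(abs(Q[:,1])<35)&(Q[:,2]>20)&(Q[:,2]<72)]
            if len(q)>100: print('w',a+2.5,len(q),np.median(q[:,2]).round(1),np.percentile(q[:,1],[1,99]).round(1))
E
python3 look.py 9
```

```text
12.05 [521.49171952 -94.80929023  53.0957844 ] [-179.99367613   -4.99773341   85.72037595] 48.65367696535365 [-0.64601519  0.11099859 -3.41630791] [ 0.11109592 -0.01075057  0.02537691]
tcp in stand [-145.8   -0.3   53.1]
-145 43 68.1 69.2
-135 62 67.8 68.9
-125 88 66.0 67.4
-115 128 51.1 65.3
-105 66 44.5 45.9
-95 61 43.0 44.3
-85 67 42.5 43.8
-75 63 41.2 42.5
-65 64 40.4 41.6
-55 73 38.9 40.5
-45 74 38.0 39.4
-35 71 37.0 38.2
-25 76 36.1 37.1
-15 73 35.0 36.2
-5 29 34.7 35.7
5 71 44.4 45.3
15 77 44.5 45.5
w -177.5 1841 48.8 [-24.9  25.2]
w -172.5 1471 50.7 [-25.2  25.5]
w -167.5 1403 50.2 [-25.2  25.4]
w -162.5 1373 49.6 [-25.2  25.4]
w -157.5 1552 49.3 [-25.8  27.6]
w -152.5 1868 49.5 [-24.2  24.5]
w -147.5 2455 55.0 [-24.2  24.5]
w -142.5 2005 67.1 [-24.3  24.5]
w -137.5 1658 67.2 [-24.3  24.5]
w -132.5 1418 66.9 [-24.5  24.8]
w -127.5 1203 66.5 [-25.1  24.8]
w -122.5 1012 66.1 [-25.5  25.2]
w -117.5 125 64.8 [-26.   25.4]
w -107.5 121 44.2 [-26.3  25.4]
```

View pics/side9c.png

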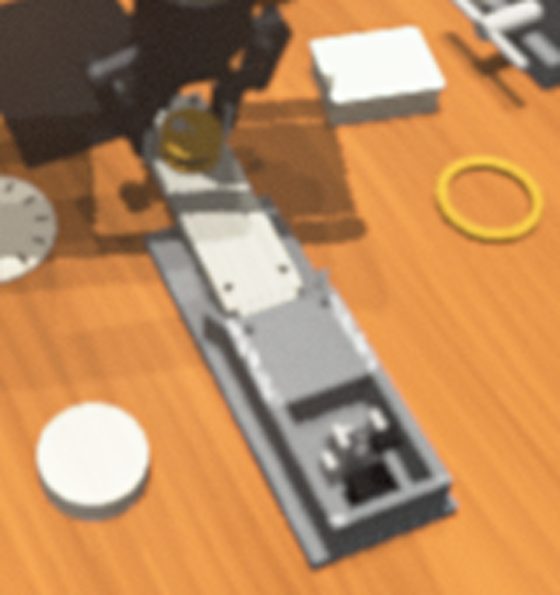

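jog_arm --plan '[[[0, 0, 0], [-0.01, 0, -0.0002], -1], [[0, 0, 0], [-0.02, 0, -0.0004], -1], [[0, 0, 0], [-0.03, 0, -0.0006], -1], [[0, 0, 0], [-0.04, 0, -0.0007], -1], [[0, 0, 0], [-0.05, 0, -0.0008], -1], [[0, 0, 0], [-0.06, 0, -0.001], -1], [[0, 0, 0], [-0.067, 0, -0.001], -1], [[0, 0, 0], [-0.073, 0, -0.0011], -1], [[0, 0, 0], [-0.073, 0, -0.0011], -1]]'

```text
time: 13.28
tool_pos: [516.3, -166.8, 47.9]
tcp_rot: [180.0, -5.0, 85.8]
ft_force: [-0.8, 0.6, -3.3]
finger_gap: 49.1
```

```bash
python3 look.py 10
```

```text
13.275 [ 516.26910692 -166.83309858   47.9024715 ] [179.99901602  -5.00182009  85.7720785 ] 49.11060051526525 [-0.84780752  0.56655329 -3.30213932] [0.08140637 0.03428694 0.01405376]
tcp in stand [-73.5  -0.3  47.9]
-95 18 45.1 46.2
-75 35 62.6 63.7
-65 73 62.4 64.2
-55 89 61.7 63.3
-45 135 51.6 60.8
-35 90 39.5 43.0
-25 73 38.2 39.2
-15 76 36.6 38.0
-5 39 36.1 37.3
5 71 44.7 45.8
15 77 44.5 45.7
w -107.5 1018 39.1 [-24.9  24.8]
w -102.5 1591 45.5 [-25.1  25.4]
w -97.5 1439 45.3 [-25.4  25.3]
w -92.5 1393 44.6 [-25.2  25.4]
w -87.5 1469 44.2 [-26.   27.5]
w -82.5 1560 43.9 [-24.3  25.2]
```

View pics/side10c.png

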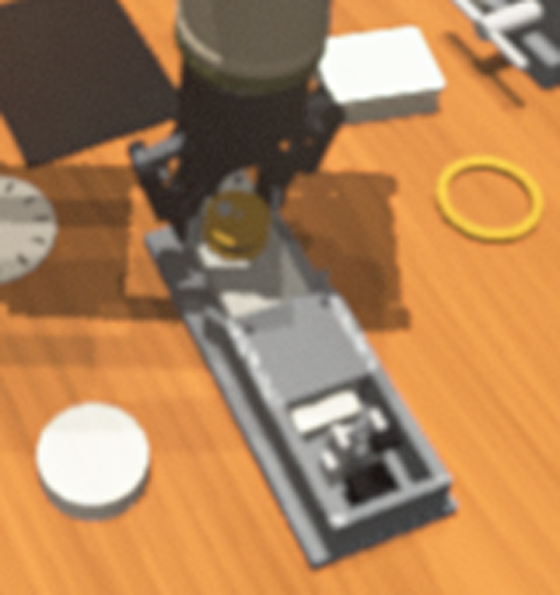

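View pics/wrist10.png

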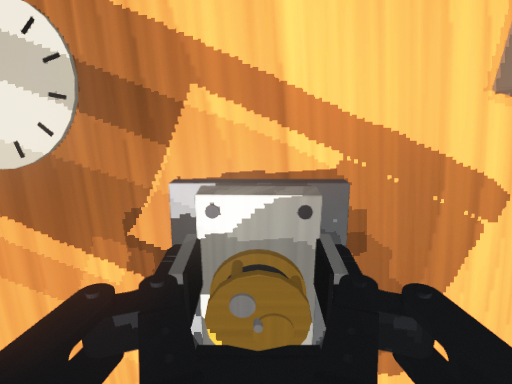

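jog_arm --plan '[[[0, 0, 0], [-0.003, 0, -0.0001], -1], [[0, 0, 0], [-0.006, 0, -0.0002], -1], [[0, 0, 0], [-0.009, 0, -0.0004], -1], [[0, 0, 0], [-0.012, 0, -0.0005], -1], [[0, 0, 0], [-0.0145, 0, -0.0006], -1], [[0, 0, 0], [-0.0165, 0, -0.0006], -1], [[0, 0, 0], [-0.0165, 0, -0.0006], -1]]'

```text
time: 14.25
tool_pos: [515.0, -183.0, 47.0]
tcp_rot: [-180.0, -5.0, 85.8]
ft_force: [-0.2, 2.6, -4.0]
finger_gap: 48.8
```

```bash
python3 look.py 11; python3 - <<'E'
from h import *
O=np.array([511.2,-240.2]); ex=np.array([-.0725,-.9974]); ey=np.array([.9974,-.0725])
z=np.load("wrist11.npz"); d=z['d']; c={k:z[k] for k in z if k!='d'}
P=cloud(c,d); q=P[...,:2]-O; S=np.stack([q@ex,q@ey,P[...,2]],-1)
for u in (215,235,260,285,305):
    print(u,[(v,*S[v,u].round(1).tolist()) for v in range(165,225,4)])
p=cv2.imread("pics/wrist11.png"); cv2.imwrite("pics/w11c.png",cv2.resize(p[150:350,150:370],None,fx=3,fy=3,interpolation=cv2.INTER_CUBIC))
E
```

```text
14.25 [ 514.99540704 -183.04040219   47.02057185] [-179.99164839   -5.00031959   85.7906321 ] 48.8357347791465 [-0.19524237  2.61445477 -3.99400692] [ 0.66098625 -0.03050269 -0.05201999]
tcp in stand [-57.3  -0.4  47. ]
-75 18 44.2 45.6
-55 54 61.8 62.8
-45 81 61.5 62.5
-35 107 59.4 61.4
-25 141 43.6 58.5
-15 76 37.2 38.6
-5 42 36.5 37.9
5 70 44.3 45.6
15 78 44.6 45.6
w -102.5 342 26.3 [-14.2  14.6]
w -97.5 726 26.7 [-14.4  14.9]
w -92.5 460 26.6 [-14.9  14.9]
w -87.5 2169 43.9 [-25.2  25.1]
w -82.5 1468 44.7 [-25.3  25.3]
215 [(165, -95.9, -21.2, 12.1), (169, -94.0, -21.2, 12.6), (173, -92.0, -21.3, 12.6), (177, -89.9, -21.4, 11.9), (181, -88.0, -21.4, 12.4), (185, -90.0, -18.8, 32.8), (189, -89.1, -18.3, 37.4), (193, -88.8, -17.5, 43.5), (197, -87.7, -17.2, 46.2), (201, -85.8, -17.4, 45.0), (205, -84.2, -17.4, 45.5), (209, -82.7, -17.4, 45.9), (213, -80.8, -17.5, 45.3), (217, -79.0, -17.6, 44.7), (221, -77.1, -17.7, 44.2)]
235 [(165, -98.0, -10.3, 27.3), (169, -96.0, -10.4, 25.9), (173, -94.3, -10.4, 26.7), (177, -92.4, -10.4, 26.6), (181, -87.7, -11.5, 11.3), (185, -85.8, -11.5, 1
[... 712 characters left out ...]
-92.3, 12.3, 25.9), (181, -87.7, 13.5, 11.3), (185, -85.8, 13.5, 11.6), (189, -89.1, 11.4, 37.4), (193, -88.5, 11.1, 42.5), (197, -87.6, 10.8, 45.8), (201, -85.9, 10.9, 45.4), (205, -84.1, 11.0, 44.8), (209, -82.1, 11.1, 43.7), (213, -80.4, 11.1, 43.9), (217, -78.8, 11.1, 44.0), (221, -77.4, 11.0, 45.0)]
305 [(165, -96.0, 23.1, 12.7), (169, -93.7, 23.4, 10.8), (173, -91.9, 23.3, 11.8), (177, -89.7, 23.5, 11.0), (181, -87.7, 23.6, 11.1), (185, -85.8, 23.5, 11.9), (189, -88.8, 20.2, 35.7), (193, -88.5, 19.3, 42.5), (197, -87.5, 18.9, 45.2), (201, -85.9, 18.9, 45.4), (205, -84.0, 19.1, 44.7), (209, -82.5, 19.1, 45.2), (213, -80.8, 19.1, 45.0), (217, -79.0, 19.2, 44.9), (221, -77.4, 19.2, 45.1)]
```

View pics/side11c.png

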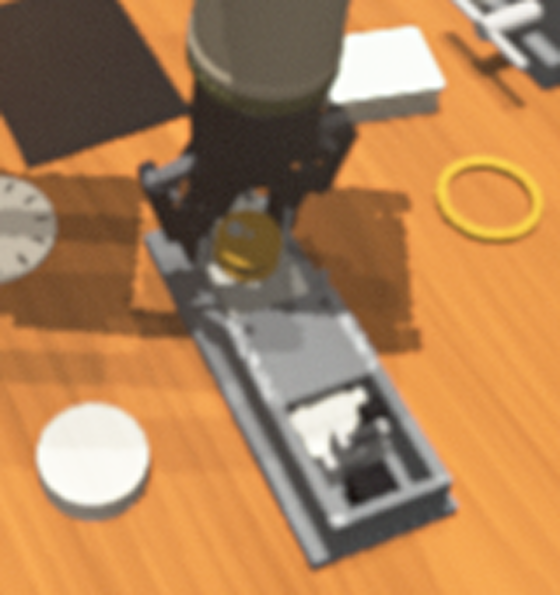

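View pics/w11c.png

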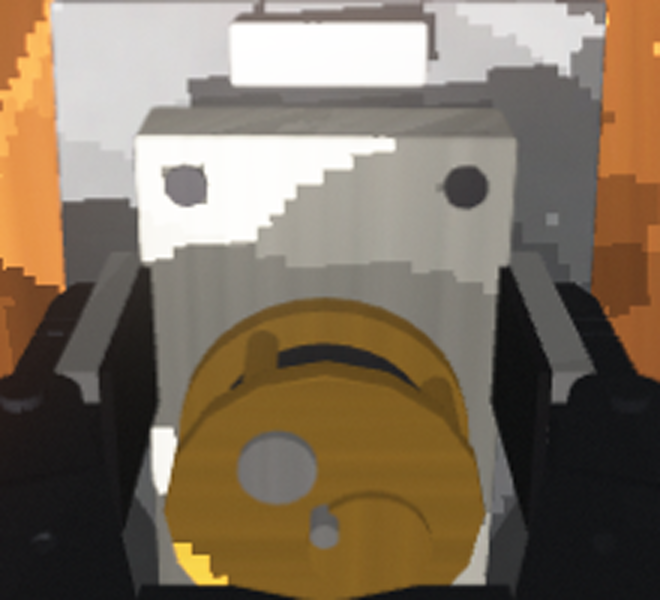

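jog_arm --plan '[[[0, 0, 0], [-0.0014, 0, 0.0002], -1], [[0, -0.8, 0], [-0.0012, 0, 0.0025], -1], [[0, -1.7, 0], [-0.0009, 0, 0.0049], -1], [[0, -2.7, 0], [-0.0007, 0, 0.0078], -1], [[0, -3.7, 0], [-0.0005, 0, 0.0106], -1], [[0, -3.7, 0], [-0.0005, 0, 0.0106], -1]]'

```text
time: 15.1
tool_pos: [515.1, -182.0, 36.2]
tcp_rot: [-180.0, -1.3, 85.8]
ft_force: [-0.1, 2.9, -3.5]
finger_gap: 48.9
```

```bash
cat > w.py <<'E'
import sys
from h import *
t=sys.argv[1]; s=sense(); print(s['time'],s['tool_pos'],s['tcp_rot'],s['finger_gap'],s['ft_force'],s['wrist_torque'])
c=camera_info("wrist"); p,d=snapshot("wrist"); cv2.imwrite(f"pics/wrist{t}.png",p)
cv2.imwrite(f"pics/w{t}c.png",cv2.resize(p[150:350,150:370],None,fx=3,fy=3,interpolation=cv2.INTER_CUBIC))
O=np.array([511.2,-240.2]); ex=np.array([-.0725,-.9974]); ey=np.array([.9974,-.0725])
P=cloud(c,d); q=P[...,:2]-O; S=np.stack([q@ex,q@ey,P[...,2]],-1)
print("tcp s",(s['tool_pos'][:2]-O)@ex)
for u in (220,240,260,280,300): print(u,[(v,*S[v,u].round(1)[[0,2]].tolist()) for v in range(150,245,5)])
E
python3 w.py 12
```

```text
15.1 [ 515.05723927 -182.04761391   36.2447638 ] [-179.98629708   -1.27806855   85.84733749] 48.87747987545385 [-0.05231332  2.85165175 -3.4856693 ] [ 0.62171786  0.08623185 -0.08950245]
tcp s -58.280839737522925
220 [(150, -103.6, 9.1), (155, -101.6, 10.8), (160, -99.2, 10.3), (165, -97.2, 11.6), (170, -94.8, 11.5), (175, -92.5, 11.9), (180, -89.8, 10.5), (185, -89.8, 19.4), (190, -89.7, 27.0), (195, -89.3, 33.2), (200, -87.4, 33.6), (205, -84.6, 31.5), (210, -82.5, 31.8), (215, -80.2, 31.3), (220, -78.1, 31.6), (225, -75.7, 31.3), (230, -74.0, 32.5), (235, -71.1, 31.0), (240, -69.3, 32.0)]
240 [(150, -103.7, 9.3), (155, -101.8, 12.0), (160, -101.8, 23.9), (165, -100.3, 26.8), (170, -98.3, 27.2), (175, -96.2, 27.3), (180, -93.7, 25.7), (185, -87.8, 11.7), (190, -89.6, 26.6), (195, -88.9, 31.8), (200, -87.0, 32.3), (205, -84.7, 31.9), (210, -82.5, 31.7), (215, -80.6, 32.4), (220, -78.1, 31.6), (225, -75.8, 31.5), (230, -73.2, 30.5), (235, -71.1, 31.0), (240, -69.1, 31.6)]
260 [(150, -103.7, 9.7), (155, -101.7, 11.4), (160, -101.7, 23.4), (165, -100.3, 26.7), (170, -98.1, 26.6), (175,
[... 349 characters left out ...]
-100.2, 26.6), (170, -98.1, 26.5), (175, -96.0, 26.4), (180, -93.7, 25.8), (185, -87.6, 11.0), (190, -89.3, 25.6), (195, -89.1, 32.4), (200, -87.0, 32.4), (205, -84.9, 32.4), (210, -83.0, 33.1), (215, -80.7, 32.5), (220, -78.3, 32.0), (225, -76.0, 32.0), (230, -73.8, 31.8), (235, -71.7, 32.1), (240, -69.0, 31.3)]
300 [(150, -103.7, 9.1), (155, -101.6, 10.7), (160, -99.5, 11.7), (165, -97.1, 11.2), (170, -94.6, 10.7), (175, -92.6, 12.1), (180, -90.4, 12.5), (185, -87.7, 11.5), (190, -89.7, 26.8), (195, -88.9, 31.4), (200, -87.2, 32.8), (205, -84.9, 32.5), (210, -82.6, 31.8), (215, -80.8, 32.9), (220, -78.7, 33.3), (225, -75.7, 31.0), (230, -74.1, 32.7), (235, -71.5, 31.8), (240, -69.0, 31.3)]
```

View pics/w12c.png

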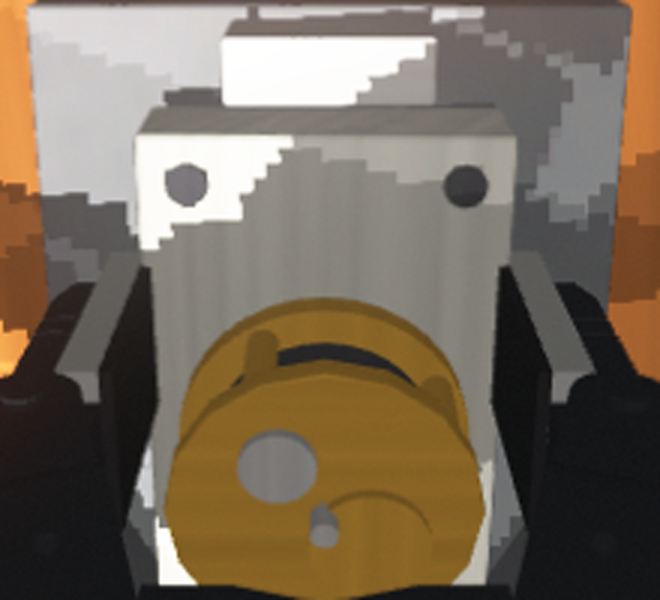

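jog_arm --plan '[[[0, -1, 0], [0.0003, 0, 0.0028], -1], [[0, -2, 0], [0.0005, 0, 0.0055], -1], [[0, -2, 0], [0.0005, 0, 0.0055], -1]]'

```text
time: 15.52
tool_pos: [515.2, -181.6, 30.9]
tcp_rot: [-180.0, 0.7, 85.8]
ft_force: [0.1, 2.9, -4.0]
finger_gap: 49.0
```

```bash
python3 w.py 13
```

```text
15.525 [ 515.17204534 -181.64537022   30.89551072] [-179.9979965     0.72915225   85.8300004 ] 48.99762946481253 [ 0.12849401  2.8628485  -3.95032792] [ 0.61484712 -0.0370485   0.02955254]
tcp s -58.69036103009063
220 [(150, -103.9, 6.3), (155, -102.8, 12.0), (160, -100.6, 11.8), (165, -98.1, 10.8), (170, -95.8, 10.8), (175, -93.8, 11.6), (180, -91.3, 10.9), (185, -89.4, 12.3), (190, -89.6, 20.2), (195, -89.1, 25.1), (200, -87.1, 25.6), (205, -85.1, 26.0), (210, -83.1, 26.5), (215, -80.6, 25.7), (220, -133.0, 155.3), (225, -76.5, 26.6), (230, -74.2, 26.5), (235, -71.9, 26.4), (240, -69.3, 25.7)]
240 [(150, -103.6, 4.7), (155, -102.6, 11.1), (160, -101.7, 17.1), (165, -101.6, 25.5), (170, -99.6, 25.4), (175, -98.1, 27.5), (180, -95.8, 26.7), (185, -93.9, 27.0), (190, -89.6, 20.0), (195, -89.5, 26.2), (200, -87.1, 25.6), (205, -84.8, 25.1), (210, -133.0, 155.3), (215, -80.7, 26.0), (220, -78.3, 25.4), (225, -76.1, 25.6), (230, -74.3, 26.6), (235, -71.6, 25.7), (240, -69.4, 25.9)]
260 [(150, -103.8, 6.2), (155, -102.5, 10.4), (160, -101.7, 16.7), (165, -101.7, 25.7), (170, -99.9, 26.6),
[... 355 characters left out ...]
101.7, 25.5), (170, -100.1, 27.3), (175, -97.9, 26.5), (180, -95.7, 26.2), (185, -93.9, 27.0), (190, -89.7, 20.4), (195, -89.3, 25.8), (200, -87.3, 26.0), (205, -85.7, 27.6), (210, -82.9, 25.9), (215, -80.6, 25.7), (220, -78.2, 25.3), (225, -75.8, 24.9), (230, -73.9, 25.7), (235, -71.8, 26.0), (240, -69.6, 26.3)]
300 [(150, -103.9, 6.3), (155, -102.8, 12.1), (160, -100.6, 11.8), (165, -98.4, 11.9), (170, -96.2, 12.2), (175, -93.3, 9.9), (180, -91.4, 11.3), (185, -89.2, 11.5), (190, -89.0, 18.3), (195, -89.6, 26.7), (200, -87.1, 25.6), (205, -85.1, 26.0), (210, -82.7, 25.5), (215, -81.2, 27.1), (220, -78.4, 25.6), (225, -76.0, 25.4), (230, -73.7, 25.3), (235, -71.8, 26.2), (240, -69.2, 25.5)]
```

jog_arm --plan '[[[0, 0, 0], [0, 0, 0.0006], -1], [[0, 0, 0], [0, 0, 0.0006], -1], [[0, 0, 0], [0, 0, 0.0006], 0.5], [[0, 0, 0], [0, 0, 0.0006], 0.5], [[0, 0, 0], [0, 0, 0.0006], 0.5], [[0, 0, 0], [0, 0, 0.0006], 0.5]]' --force 60

```text
time: 16.32
tool_pos: [515.3, -182.1, 30.5]
tcp_rot: [180.0, 0.7, 85.8]
ft_force: [-0.1, 0.2, -0.2]
finger_gap: 63.9
```

```bash
python3 w.py 14
```

```text
16.325 [ 515.30293233 -182.11773819   30.54200178] [179.9784708    0.71757988  85.79409795] 63.92688243558411 [-0.08249228  0.19277804 -0.22257876] [-0.01400029  0.01710737  0.02516824]
tcp s -58.22871051933023
220 [(150, -103.8, 7.9), (155, -102.1, 10.2), (160, -100.3, 12.1), (165, -98.0, 12.0), (170, -96.0, 12.6), (175, -93.4, 11.3), (180, -91.6, 13.0), (185, -91.8, 21.4), (190, -91.1, 25.7), (195, -88.9, 25.6), (200, -86.8, 25.8), (205, -85.0, 26.6), (210, -82.2, 24.8), (215, -80.4, 25.9), (220, -78.2, 25.8), (225, -76.0, 26.1), (230, -73.6, 25.7), (235, -71.1, 25.3), (240, -69.2, 26.0)]
240 [(150, -104.0, 8.7), (155, -102.2, 11.0), (160, -101.6, 18.1), (165, -101.1, 24.8), (170, -99.7, 27.3), (175, -97.7, 27.1), (180, -95.6, 27.0), (185, -93.7, 27.4), (190, -91.0, 25.5), (195, -88.5, 24.3), (200, -86.9, 25.9), (205, -84.7, 25.7), (210, -82.4, 25.3), (215, -80.3, 25.7), (220, -78.4, 26.3), (225, -75.9, 25.8), (230, -73.5, 25.5), (235, -71.4, 25.9), (240, -69.0, 25.7)]
260 [(150, -103.5, 6.3), (155, -102.5, 12.2), (160, -101.8, 18.8), (165, -101.4, 25.8), (170, -99.6, 26.7), (175, 
[... 348 characters left out ...]
101.6, 27.0), (170, -99.4, 26.0), (175, -97.9, 27.9), (180, -95.7, 27.3), (185, -93.4, 26.6), (190, -91.0, 25.6), (195, -89.2, 26.4), (200, -86.6, 24.9), (205, -84.7, 25.7), (210, -82.6, 26.1), (215, -80.8, 26.9), (220, -78.1, 25.8), (225, -75.7, 25.4), (230, -73.3, 24.9), (235, -71.4, 25.8), (240, -69.0, 25.7)]
300 [(150, -103.9, 8.1), (155, -102.4, 11.6), (160, -100.3, 12.0), (165, -98.0, 11.9), (170, -95.8, 12.1), (175, -93.0, 10.1), (180, -91.6, 13.0), (185, -91.4, 19.8), (190, -91.0, 25.6), (195, -89.0, 26.0), (200, -87.0, 26.3), (205, -84.8, 25.9), (210, -83.1, 27.2), (215, -80.3, 25.8), (220, -78.1, 25.8), (225, -75.6, 25.2), (230, -73.9, 26.4), (235, -71.6, 26.3), (240, -69.3, 26.3)]
```

View pics/w14c.png

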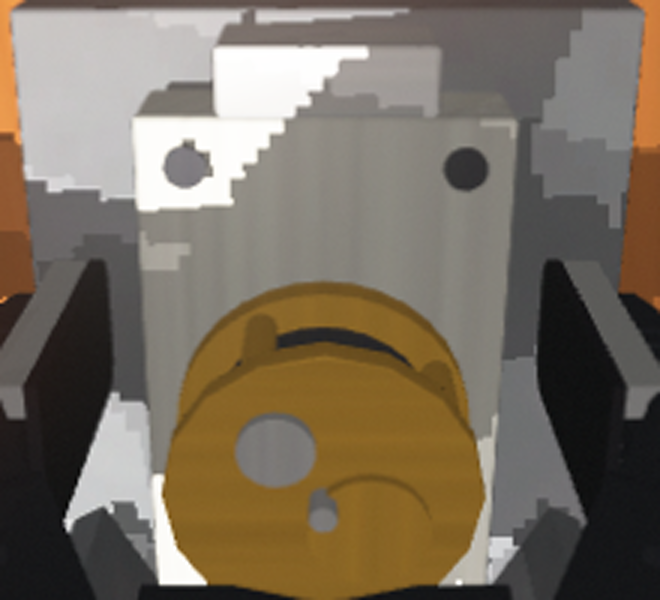

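jog_arm --plan '[[[0, 0, 0], [0, 0, -0.01], 0.5], [[0, 0, 0], [0, 0, -0.03], 0.5], [[0, 0, 0], [0, 0, -0.06], 0.6], [[0, 0.7, 0], [0, 0, -0.11], 0.6], [[0, 0.7, 0], [0, 0, -0.17], 0.6], [[0, 0.7, 0], [0, 0, -0.22], 0.6], [[0, 0.7, 0], [0, 0, -0.22], 0.6], [[0, 0.7, 0], [0, 0, -0.22], 0.6]]'

```text
time: 17.38
tool_pos: [515.3, -179.2, 250.6]
tcp_rot: [180.0, 0.0, 85.8]
ft_force: [0.3, 1.0, -0.9]
finger_gap: 68.2
```

```bash
python3 - <<'E'
from h import *
s=sense(); print(s['time'],s['tool_pos'],s['ft_force'])
O=np.array([511.2,-240.2]); ex=np.array([-.0725,-.9974]); ey=np.array([.9974,-.0725])
for n in ("wrist","side","scene"):
    c=camera_info(n); p,d=snapshot(n); cv2.imwrite(f"pics/{n}15.png",p); P=cloud(c,d)
    q=P[...,:2]-O; S=np.stack([q@ex,q@ey,P[...,2]],-1)
    if n=="wrist":
        cv2.imwrite("pics/w15c.png",cv2.resize(p[120:330,170:320],None,fx=2.8,fy=2.8,interpolation=cv2.INTER_CUBIC))
        m=(S[...,2]>21)&(S[...,2]<31)&(abs(S[...,1])<27)&(S[...,0]>-93)&(S[...,0]<-8)
        A=S[m]; r=A[(A[:,2]>23)&(A[:,2]<29)]; M=np.c_[r[:,:2],np.ones(len(r))]; print("plane",np.linalg.lstsq(M,r[:,2],rcond=None)[0])
        print("y range by x",[(a,np.percentile(r[(r[:,0]>a)&(r[:,0]<a+6)][:,1],[1,99]).round(1).tolist()) for a in range(-90,-12,12)])
        # knob / roller region: highest points
        k=S[(S[...,0]>60)&(S[...,0]<150)&(abs(S[...,1])<30)&(S[...,2]>50)]; print("knob",len(k),k.min(0),k.max(0),np.median(k,0))
        # nose region
        k=S[(S[...,0]>60)&(S[...,0]<100)&(abs(S[...,1])<26)&(S[...,2]>21)&(S[...,2]<30)]; print("nose",len(k),np.percentile(k[:,0],[50,95,99]))
    if n=="side":
        cv2.imwrite("pics/s15c.png",cv2.resize(p[240:370,250:380],None,fx=4.5,fy=4.5,interpolation=cv2.INTER_CUBIC))
# knob before, from wrist1
z=np.load("wrist1.npz"); d=z['d']; c={k:z[k] for k in z if k!='d'}
P=cloud(c,d); q=P[...,:2]-O; S=np.stack([q@ex,q@ey,P[...,2]],-1)
k=S[(S[...,0]>60)&(S[...,0]<150)&(abs(S[...,1])<30)&(S[...,2]>50)]; print("knob0",len(k),k.min(0),k.max(0),np.median(k,0))
E
```

```text
17.375 [ 515.293445   -179.16514984  250.64592357] [ 0.25653436  0.96575789 -0.9134817 ]
plane [-1.83783418e-04  1.95837266e-04  2.56578114e+01]
y range by x [(-90, [-25.6, 25.0]), (-78, [-25.8, 25.2]), (-66, [-26.1, 25.5]), (-54, [-26.4, 24.6]), (-42, [-26.2, 24.9]), (-30, [-25.8, 25.1]), (-18, [-25.9, 24.2])]
knob 536 [ 92.13795713 -14.16285117  50.00433955] [112.28429181  13.61169827  93.28819877] [102.80556697   0.21517726  67.61420316]
nose 464 [83.37052911 94.74343299 95.33229972]
knob0 388 [ 91.6461353  -12.77812885  50.00424078] [125.66358516  13.82166914  87.2313315 ] [109.78819945   0.76117105  64.02098352]
```

View pics/w15c.png

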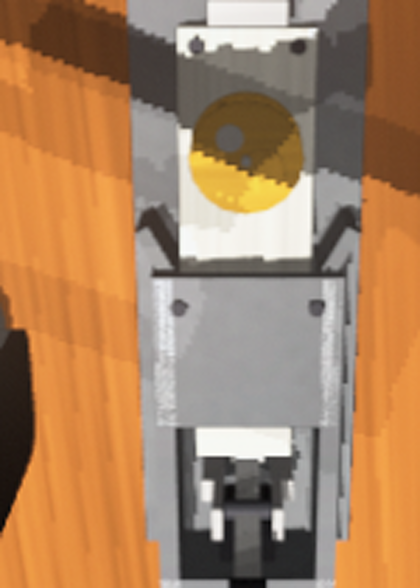

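View pics/s15c.png

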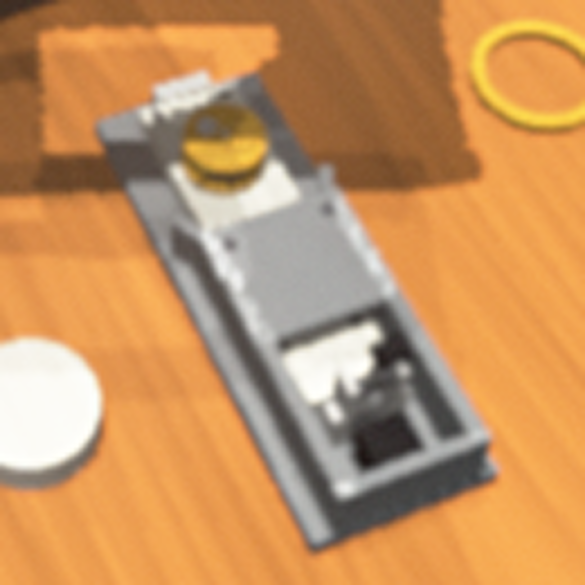

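View pics/scene15.png

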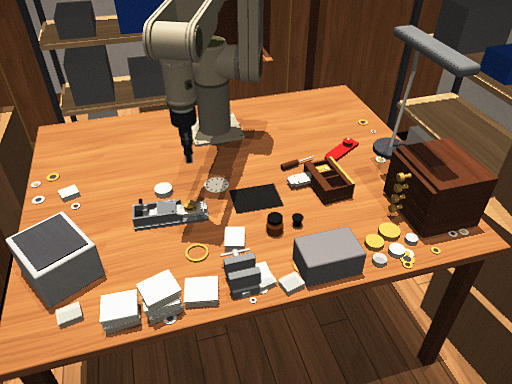

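```bash
python3 - <<'E'
from h import *
a=cv2.imread("pics/scene0.png");b=cv2.imread("pics/scene15.png")
for n,(u,v,w) in dict(jar=(274,223,12),loupe=(298,219,8),box=(234,237,12),dial=(216,185,14),tin=(163,189,11),bezel=(197,253,14),other=(299,180,12),driver=(296,163,16)).items():
    A=a[v-w-4:v+w+5,u-w-4:u+w+5].astype(np.float32).mean(2);B=b[v-w-4:v+w+5,u-w-4:u+w+5].astype(np.float32).mean(2)
    print(n,cv2.phaseCorrelate(A,B,cv2.createHanningWindow(A.shape[::-1],cv2.CV_32F)))
print(hand_in())
E
```

```text
jar ((0.24051541231279572, 0.21229839511864412), 0.7923417529206217)
loupe ((0.6417421457633115, 0.35933439839641323), 1.0089944065093994)
box ((-0.03254782933512246, -0.19045954024354472), 0.7254342024708972)
dial ((-0.24524809925447144, 1.0256905964586487), 0.3692391389608383)
tin ((0.0859538585240962, 0.017708778701079453), 0.9936540087219328)
bezel ((-0.09731333672230491, 0.11606342420025229), 0.8731726598739624)
other ((-0.014213898179644247, 0.0022364819443048134), 0.9774327285495805)
driver ((0.45045910802283373, 0.53461231419179), 0.9927739480101032)
the job is handed in; nothing more can be done
None
```

The round-movement carrier is in the test stand, and I handed the job in at about 17.5 s of the 61 s allowed. I pulled it out of the rack by its nose and put it down on the mat. Then I regripped it near the tail, slid it nose-down (about 0.1 rad) over the sill and under the hood against the lever, lowered the tail and let go.

**Last checks**
- **Seating:** the carrier lies flat. Its top measures 25.7 mm above the bench (26 expected), with no measurable tilt. The tail is about 1.5 mm inside the sill face.
- **Lever:** the knob moved about 13 mm. That gives roughly 0.37 rad, but it depends on an assumed knob size. It is close to the 0.36 expected of a seated carrier and above the 0.28 trip point. I could not read the joint angle directly.
- **Arm:** it stands clear at 250 mm height, with the force reading near zero.
- **Other things:** none looks moved. The shift check showed under 0.7 px for everything except the dial. The dial showed about 1 px with weak correlation, probably because the arm's shadow falls across it.

**What did not go as planned**
- While I was lowering the carrier onto the mat, the fingertips touched the mat first and the wrist force reached about 46 N. That is under the 120 N wrist limit. It came through the fingertips, not the gripper's body, so I read the 40 N limit as not applying. I backed off at once.
- The nose end was then released about 6 mm above the mat. The carrier landed flat and in place.

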